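# Drain the slide racks and stack the trays to dry

## Task

The staining is rinsed: hang every slide rack by its wire bail on a hook of the draining stand, one to a hook, to drip. Stack all four emptied trays on the one on the rubber mat so that they can air-dry: each turned half a turn from the tray below so that it rests level on the ledges instead of nesting. Leave the other things on the bench where they are.

Things in the scene. Friction and masses are not known exactly. Their poses are not given: they have to be found in the camera images.
- tray_base: lowest tray of the stack, empty, on the black rubber mat (4 mm thick) at the right. White stack-nest tray, open on top, 136 long (its x) x 68 wide (y) x 50 mm high; origin under the middle of its floor, z up. Grip it across the width at mid-length, by the upright rim band, 40 to 50 mm up, 68 mm wide. Walls lean out 8 degrees: floor outline 116 x 50 mm, mouth inside 126 x 62 mm; inner floor 3 mm up
- tray_a: tray identical to tray_base, 0.16 kg, in the row nearest the robot, either end first; may hold rack_a. Inside the +x end wall is one column at mid-width (12 mm wide), inside the -x end two, 10 to 19 mm either side of mid-width. Their tops are ledges 38 mm above the underside, 12 mm below the rim; the floor is notched under each column
- tray_b: tray identical to tray_base, in the same row; may hold rack_b. Set on another the same way round, a tray drops past the ledges and nests only about 15 mm higher; turned half a turn (lug over the other's lugless end) its floor rests on the ledges 38 mm above the other's underside, inside its rim with about 3 mm of play all round
- tray_c: tray identical to tray_base, in the same row; may hold rack_c
- tray_d: tray identical to tray_base, in the same row; may hold rack_d
- lug_a (a point): top of tray_a's thumb lug, 75 mm along its +x from the middle, 50 mm up: a flat tab on the outside of the rim, 30 mm wide, sticking out 14 mm, at the one-column end of every tray; the two-column end has none
- rack_a: steel slide rack with glass slides, 80 long (its x) x 40 wide (y) x 28 mm, 0.14 kg; origin under the middle of its base, z up. A fixed 5 mm wire bail arches over it along x; underside of its peak 69.5 mm above the base, window below 42 mm high. Black lifting grip on the peak: 10 mm thick along x, 22 mm along y, 73 to 103 mm above the base. Starts in tray_a, both lengthwise. May be absent (None)
- lug_b (a point): top of tray_b's thumb lug, 75 mm along its +x from the middle, 50 mm up
- rack_b: slide rack identical to rack_a; starts in tray_b; may be absent (None)
- lug_c (a point): top of tray_c's thumb lug, 75 mm along its +x from the middle, 50 mm up
- rack_c: slide rack identical to rack_a; starts in tray_c; may be absent (None)
- lug_d (a point): top of tray_d's thumb lug, 75 mm along its +x from the middle, 50 mm up
- rack_d: slide rack identical to rack_a; starts in tray_d; may be absent (None)
- hook0 (a point): saddle of a hook: point on top of the wire where a bail rests, 124.5 mm above the bench; x points away from the robot, along the hook to its rail, y along the rail, z up. Rightmost (-y) of four hooks, 100 mm apart, on a fixed steel draining stand. Round wire 6 mm thick, pointing to -x, ending in an upturned tip 16 mm in front of the saddle, 141 mm high
- hook1 (a point): saddle of a hook: point on top of the wire where a bail rests, 124.5 mm above the bench; x points away from the robot, along the hook to its rail, y along the rail, z up. Second from the right. The rail (10 mm thick, 130 mm high) runs 42 mm behind the saddles; nothing on the stand is higher than the hook tips
- hook2 (a point): saddle of a hook: point on top of the wire where a bail rests, 124.5 mm above the bench; x points away from the robot, along the hook to its rail, y along the rail, z up. Third from the right. Below the hooks lies a drip pan, 110 x 430 mm, 14 mm high; a hung rack's base is 55 mm above the bench
- hook3 (a point): saddle of a hook: point on top of the wire where a bail rests, 124.5 mm above the bench; x points away from the robot, along the hook to its rail, y along the rail, z up. Leftmost
- reagent: bystander, not to be moved: small amber reagent bottle, 38 mm across, 85 mm tall, between the draining stand and the stack
- beaker: bystander, not to be moved: clear plastic beaker, 58 mm across, 68 mm tall
- timer: bystander, not to be moved: flat white bench timer, 62 x 70 x 16 mm
- slidebox: bystander, not to be moved: closed grey slide box, 100 x 82 x 32 mm
- pipette: bystander, not to be moved: white pipette lying on the bench, about 230 mm long, 24 mm high

How it is judged:
At the end, for the whole second after the job is handed in: Each rack hangs still, upright within 0.25 rad, base 48-62 mm up and within 20 mm of below a hook saddle; each of the four trays rests level (0.08 rad) and still on another tray's ledges, 34-43 mm above it, centred within 9 mm, lug over the lugless end; tray_base is lowest, upright on its mat ((horizontal distance between rack_a and hook0 below 0.02 m or horizontal distance between rack_a and hook1 below 0.02 m or horizontal distance between rack_a and hook2 below 0.02 m or horizontal distance between rack_a and hook3 below 0.02 m) and height (world z) of rack_a between 0.048 and 0.062 m and angle between each of rack_a, rack_b, rack_c, rack_d's own z axis and vertical below 0.25 rad and linear speed of each of rack_a, rack_b, rack_c, rack_d below 0.06 m/s and (horizontal distance between rack_b and hook0 below 0.02 m or horizontal distance between rack_b and hook1 below 0.02 m or horizontal distance between rack_b and hook2 below 0.02 m or horizontal distance between rack_b and hook3 below 0.02 m) and height (world z) of rack_b between 0.048 and 0.062 m and (horizontal distance between rack_c and hook0 below 0.02 m or horizontal distance between rack_c and hook1 below 0.02 m or horizontal distance between rack_c and hook2 below 0.02 m or horizontal distance between rack_c and hook3 below 0.02 m) and height (world z) of rack_c between 0.048 and 0.062 m and (horizontal distance between rack_d and hook0 below 0.02 m or horizontal distance between rack_d and hook1 below 0.02 m or horizontal distance between rack_d and hook2 below 0.02 m or horizontal distance between rack_d and hook3 below 0.02 m) and height (world z) of rack_d between 0.048 and 0.062 m and ((horizontal distance between tray_a and tray_base below 0.009 m and z of tray_a in the frame of tray_base between 0.034 and 0.043 m and x of lug_a in the frame of tray_base below -0.06 m) or (horizontal distance between tray_a and tray_b below 0.009 m and z of tray_a in the frame of tray_b between 0.034 and 0.043 m and x of lug_a in the frame of tray_b below -0.06 m) or (horizontal distance between tray_a and tray_c below 0.009 m and z of tray_a in the frame of tray_c between 0.034 and 0.043 m and x of lug_a in the frame of tray_c below -0.06 m) or (horizontal distance between tray_a and tray_d below 0.009 m and z of tray_a in the frame of tray_d between 0.034 and 0.043 m and x of lug_a in the frame of tray_d below -0.06 m)) and angle between each of tray_a, tray_b, tray_c, tray_d, tray_base's own z axis and vertical below 0.08 rad and linear speed of each of tray_a, tray_b, tray_c, tray_d below 0.03 m/s and ((horizontal distance between tray_b and tray_base below 0.009 m and z of tray_b in the frame of tray_base between 0.034 and 0.043 m and x of lug_b in the frame of tray_base below -0.06 m) or (horizontal distance between tray_b and tray_a below 0.009 m and z of tray_b in the frame of tray_a between 0.034 and 0.043 m and x of lug_b in the frame of tray_a below -0.06 m) or (horizontal distance between tray_b and tray_c below 0.009 m and z of tray_b in the frame of tray_c between 0.034 and 0.043 m and x of lug_b in the frame of tray_c below -0.06 m) or (horizontal distance between tray_b and tray_d below 0.009 m and z of tray_b in the frame of tray_d between 0.034 and 0.043 m and x of lug_b in the frame of tray_d below -0.06 m)) and ((horizontal distance between tray_c and tray_base below 0.009 m and z of tray_c in the frame of tray_base between 0.034 and 0.043 m and x of lug_c in the frame of tray_base below -0.06 m) or (horizontal distance between tray_c and tray_a below 0.009 m and z of tray_c in the frame of tray_a between 0.034 and 0.043 m and x of lug_c in the frame of tray_a below -0.06 m) or (horizontal distance between tray_c and tray_b below 0.009 m and z of tray_c in the frame of tray_b between 0.034 and 0.043 m and x of lug_c in the frame of tray_b below -0.06 m) or (horizontal distance between tray_c and tray_d below 0.009 m and z of tray_c in the frame of tray_d between 0.034 and 0.043 m and x of lug_c in the frame of tray_d below -0.06 m)) and ((horizontal distance between tray_d and tray_base below 0.009 m and z of tray_d in the frame of tray_base between 0.034 and 0.043 m and x of lug_d in the frame of tray_base below -0.06 m) or (horizontal distance between tray_d and tray_a below 0.009 m and z of tray_d in the frame of tray_a between 0.034 and 0.043 m and x of lug_d in the frame of tray_a below -0.06 m) or (horizontal distance between tray_d and tray_b below 0.009 m and z of tray_d in the frame of tray_b between 0.034 and 0.043 m and x of lug_d in the frame of tray_b below -0.06 m) or (horizontal distance between tray_d and tray_c below 0.009 m and z of tray_d in the frame of tray_c between 0.034 and 0.043 m and x of lug_d in the frame of tray_c below -0.06 m)) and height (world z) of tray_base below 0.015 m); the robot touches nothing.
It fails at once if a bystander is pushed more than 40 mm or knocked over (distance of any of reagent, beaker, timer, slidebox, pipette from where it was at the start of the episode above 0.04 m or angle between any of reagent, beaker, timer, slidebox, pipette's own z axis and vertical above 0.6 rad).
Of rack_a, rack_b, rack_c, rack_d only 2 to 4 are there at a start; the rules pass over those that are not, and their reading is None.
At some moment in a run one of tray_base may be knocked a few centimetres aside while the robot is not near it.
Once in a run the grip may slacken for a moment while it holds something.
It also fails if it takes over 210 s, if anything falls off the work surface, if the arm or the gripper's body presses on something with over 40 N, if the wrist force passes 120 N, or if a joint passes its speed limit or range.

## Robot

A 7-joint arm with a two-finger parallel gripper is mounted at the origin on the work surface. World frame = base frame: x ahead of the robot, y to its left, z up, the work surface at z = 0. Lengths are in m, angles in rad, forces in N, time in s.
With the tool pointing down it reaches from about 0.425 to 1.025 m from the base axis. Payload 9.4 kg.
Tool frame: the origin (TCP) lies between the finger pads; the fingertips stand r.tcp_to_tips ahead of it and the grasp point (between the pads) lies 2 mm behind it (r.tcp_to_tips is the distance from the TCP to the fingertips, in m); z points along the fingers, y is the line along which they close (so a half turn about z gives the same grasp; the last joint's range is limited). The gripper opens to 93 mm and grips with 3 to 60 N. Pads are 15 mm wide; open, the fingers measure 128 mm over their backs; the gripper's body (75 mm by 188 mm) begins 65 mm behind the grasp point.
Start: joints at [1.255, 0.599, -0.003, 1.599, 0.002, 0.943, -0.08], TCP at [0.171, -0.704, 0.236] pointing down, gripper open.
Joint ranges: [-2.57, 2.57], [-0.35, 1.97], [-1.29, 1.29], [0.11, 2.56], [-1.05, 4.19], [0.11, 1.86], [-2.63, 2.63]. Speed limits (rad/s): [2.22, 2.22, 3.01, 3.01, 3.14, 3.14, 3.14].

## Interface

Orientations are given as a unit quaternion [x, y, z, w].
In Python, from plant import r gives the robot as it stands.
- The arm moves only by the shell command python3 jog.py 'ROWS' [OPENING] [FORCE]. ROWS is a JSON list of rows, 1 to 8 of them, each of 6 numbers: dx, dy, dz in m, then a rotation vector rx, ry, rz in rad; each row is the pose to reach, as a shift and turn from the pose commanded when the command began, along the tool's axes at that moment; what a row does not reach only later rows make up. A row lasts 1/12 s, in which the tool goes at most 0.0417 m and 0.125 rad, less where a joint would pass 70% of its speed; a pose out of reach is approached as far as the arm can. OPENING is the finger opening in m, set as the command begins (- or left out keeps the last). The fingers move at their own pace and stop on an object; FORCE is the grip in N (left out, the last holds). Time passes only in rows, so rows that do not move let the fingers close. It prints the time, the measured TCP pose, the force, the opening and the grip force at its end.
- r.read_state(): the state, without advancing time (a new reading comes with each control period).
- r.grab_frame(name): name is "side" or "top"; returns a dict with "color" (400x640x3 uint8, blue, green, red), "K" (3x3 intrinsics, pixels), "T" (4x4, takes a point from camera to world coordinates). Camera axes: x right, y down, z forward; pixel columns grow to the right and rows downward; lengths in m; the calibration is good to about 2 mm. A picture is of the moment at which its call begins. There is no depth.
- r.hand_in(): hands the job in; it is judged then, once.
The state is a dict: "time_s": time; "qpos": joint angles; "joint_vel": joint speeds; "joint_efforts": joint torques, N m; "position": TCP position; "eef_rot": TCP orientation; "ft_force": force on the tool from outside, world axes, zero at the start; "moment": the same for the moment, N m; "grip_width": finger opening in m; "grasp_force": force on a finger pad.
Only numpy, scipy, OpenCV 4.12 (cv2) and the standard library are available. Lean on these libraries where they do the work, as an engineer would, in place of code of your own. Each camera call takes 0.05 s, during which the arm holds its last target. There are 200 camera calls.

## Working session

There is one attempt and no reset: what is moved stays moved. The work goes in short steps, Python scripts to look and compute and a shell command to move; the robot and the scene stay as the last step left them, time stands still between calls to the robot, and variables do not carry over. Pictures are saved under pics/ and viewed, at most 14 in all, crops included, and the job is handed in when it is done.

```bash
ls; mkdir -p pics; python3 - <<'E'
from plant import r
import cv2
s=r.read_state()
print({k:s[k] for k in('time_s','position','eef_rot','grip_width')},r.tcp_to_tips)
for n in('side','top'):
    f=r.grab_frame(n); cv2.imwrite(f'pics/{n}0.png',cv2.resize(f['color'],(800,500)) if 0 else f['color']); print(n,f['K'].tolist(),f['T'].round(4).tolist())
E
```

```text
jog.py
pics
plant.py
{'time_s': 0.0, 'position': array([ 0.17136583, -0.70396692,  0.23473974]), 'eef_rot': array([ 9.92873728e-01,  1.19168465e-01, -1.77079026e-04, -7.78017793e-04]), 'grip_width': 0.09349975251963794} 0.017
side [[501.2092402491383, 0.0, 323.2193932414401], [0.0, 501.2092402491383, 205.86842662327786], [0.0, 0.0, 1.0]] [[-0.6922, -0.48, 0.5389, -0.4007], [-0.7215, 0.4456, -0.53, 0.9099], [0.0142, -0.7557, -0.6548, 1.2042], [0.0, 0.0, 0.0, 1.0]]
top [[370.01208303334806, 0.0, 321.8762875429852], [0.0, 370.01208303334806, 193.52795124943174], [0.0, 0.0, 1.0]] [[-0.0107, -0.9984, 0.055, 0.4442], [-0.9999, 0.0112, 0.0095, 0.0065], [-0.0101, -0.0549, -0.9984, 1.3829], [0.0, 0.0, 0.0, 1.0]]
```
View pics/top0.png

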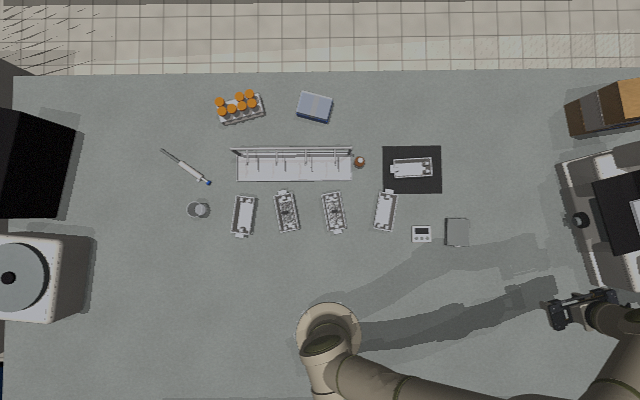

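View pics/side0.png

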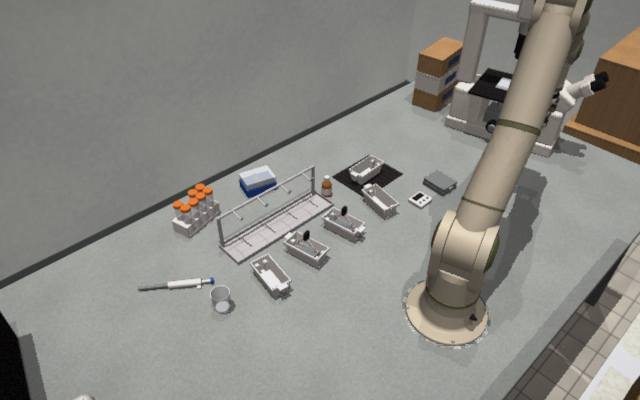

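The top view shows four trays in a row at about (244,216), (287,212), (334,212) and (385,211). Only the two middle ones hold racks. The base tray is on its mat at (411,168) and the stand sits around (295,163). I'll enlarge both views.

```bash
python3 - <<'E'
import cv2
t=cv2.imread('pics/top0.png')[140:245,225:445]; cv2.imwrite('pics/topc.png',cv2.resize(t,None,fx=3.6,fy=3.6,interpolation=cv2.INTER_CUBIC))
t=cv2.imread('pics/side0.png')[145:305,210:430]; cv2.imwrite('pics/sidec.png',cv2.resize(t,None,fx=3.6,fy=3.6,interpolation=cv2.INTER_CUBIC))
E
```

View pics/topc.png

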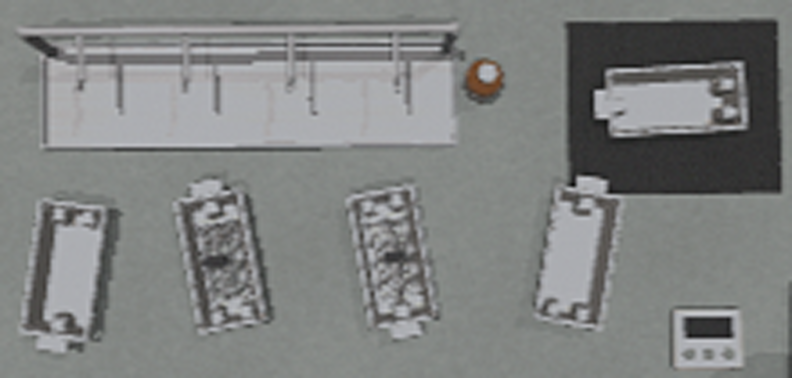

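View pics/sidec.png

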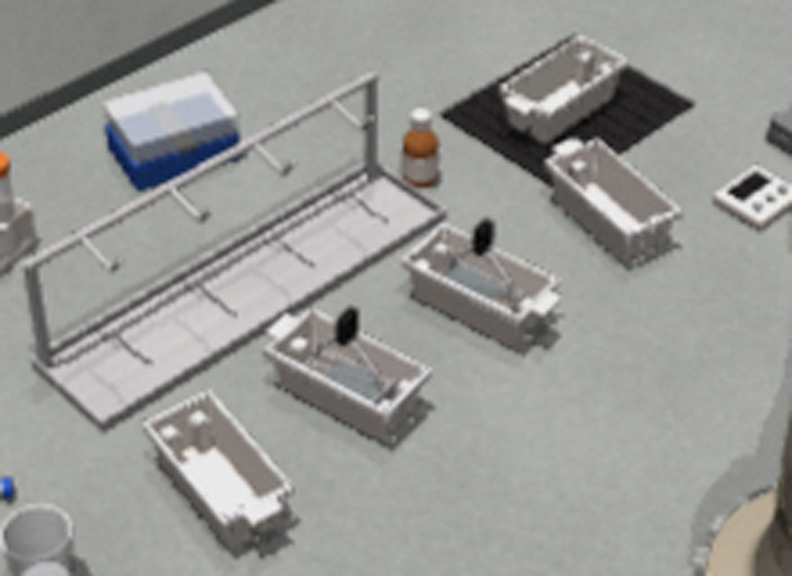

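The base tray's lug points left (+y). The lugs of trays 2 and 4 point away from the robot, and those of trays 1 and 3 point toward it. Next I'll fit poses, with z free, from corners read in both views.

```bash
cat > h.py <<'E'
import numpy as np, cv2
from scipy.optimize import least_squares
from scipy.spatial.transform import Rotation as R
from plant import r
def proj(f,P):
    P=np.atleast_2d(P); T=np.linalg.inv(f['T']); c=P@T[:3,:3].T+T[:3,3]; p=c@f['K'].T; return p[:,:2]/p[:,2:]
def cam(n,fr={}):
    if n not in fr: fr[n]=r.grab_frame(n)
    return fr[n]
def unc(c,o,s=3.6): return (np.asarray(c,float)+.5)/s-.5+np.array(o)
def fit(model,obs,x0,dof=4):
    # model: Nx3 local pts; obs: list (frame, idx, px); returns x,y,z,yaw
    def res(p):
        W=model@R.from_euler('z',p[3]).as_matrix().T+p[:3]
        return np.concatenate([(proj(f,W[i])-px).ravel() for f,i,px in obs])
    s=least_squares(res,x0,loss='soft_l1'); return s.x,np.abs(s.fun).reshape(-1,2).max(1)
RIM=np.array([[.068,.034,.05],[.068,-.034,.05],[-.068,-.034,.05],[-.068,.034,.05],[.082,0,.05]])
def plan(*wps):
    """wps: (x,y,z,tool_x_yaw); prints deltas in tool axes from the current pose"""
    s=r.read_state(); p=s['position'];q=R.from_quat(s['eef_rot'])
    for w in wps:
        if w[3] is None: t=q
        else: t=R.from_euler('z',w[3])*R.from_quat([1,0,0,0])
        d=q.inv().apply(np.array(w[:3])-p); v=(q.inv()*t).as_rotvec()
        print(np.r_[d,v].round(4).tolist(),'rows>=%.1f'%max(np.linalg.norm(d)/.0417,np.linalg.norm(v)/.125)); p=np.array(w[:3]);q=t
E
cat > fit0.py <<'E'
from h import *
t,s=cam('top'),cam('side'); to,so=(225,140),(210,145)
# corner order: local +x+y, +x-y, -x-y, -x+y
TR={'T1':([(22,335),(96,340),(108,203),(38,200)],[(235,530),(293,490),(207,393),(147,428)],(.45,.2,0,3.1)),
'T2':([(246,187),(174,203),(203,334),(271,324)],[(315,312),(272,352),(388,408),(430,372)],(.45,.1,0,0)),
'T3':([(368,335),(438,318),(412,186),(346,200)],[(520,318),(560,288),(447,226),(403,263)],(.45,0,0,3.1)),
'T4':([(623,197),(553,186),(534,318),(600,328)],[(595,140),(547,172),(632,236),(680,212)],(.45,-.2,0,0)),
'B':([(606,70),(610,136),(748,128),(744,62)],[(578,37),(502,95),(547,115),(626,65)],(.55,-.25,0,1.6))}
# T1/T3: lug toward robot; image left=+y. fix the order by local frame
for n in('T1','T3'):
    a,b,x=TR[n]; TR[n]=([a[1],a[0],a[3],a[2]],[b[1],b[0],b[3],b[2]],x)
a,b,x=TR['T2'];
for n in('T2','T4'):
    a,b,x=TR[n]; TR[n]=([a[1],a[0],a[3],a[2]],[b[1],b[0],b[3],b[2]],x)
a,b,x=TR['B'];TR['B']=([a[1],a[0],a[3],a[2]],[b[1],b[0],b[3],b[2]],x)
out={}
for n,(a,b,x) in TR.items():
    p,e=fit(RIM,[(t,[0,1,2,3],unc(a,to)),(s,[0,1,2,3],unc(b,so))],x); out[n]=p; print(n,p.round(4),e.round(1))
for n,a,b in(('G2',(215,260),(347,327)),('G3',(397,257),(483,237))):
    p,e=fit(np.zeros((1,3)),[(t,[0],unc([a],to)),(s,[0],unc([b],so))],(.45,0,.09,0)); print(n,p[:3].round(4),e.round(1))
H=np.array([[-.016,.1*i,.141] for i in range(4)])
p,e=fit(H,[(t,[3,2,1,0],unc([(80,88),(184,89),(290,88),(399,88)],to)),(s,[3,2,1],unc([(113,267),(205,216),(290,170)],so))],(.6,-.1,0,0)); print('H',p.round(4),e.round(1))
out['H']=p
for f,o,n in((t,to,'top'),(s,so,'side')):
    c=f['color']; sh=(105,220) if n=='top' else (160,220)
    c=cv2.resize(c[o[1]:o[1]+sh[0],o[0]:o[0]+sh[1]],None,fx=3.6,fy=3.6,interpolation=cv2.INTER_CUBIC)
    g=lambda m,p:((proj(f,m@R.from_euler('z',p[3]).as_matrix().T+p[:3])-o+.5)*3.6-.5).round().astype(int)
    for k,p in out.items():
        if k=='H': [cv2.circle(c,tuple(map(int,q)),2,(0,0,255),-1) for q in g(np.vstack([H,H+[.016,0,-.0165]]),p)]
        else: q=g(RIM,p); cv2.polylines(c,[q[:4]],True,(0,0,255)); cv2.circle(c,tuple(map(int,q[4])),2,(255,0,0),-1)
    cv2.imwrite(f'pics/ov_{n}.png',c)
E
python3 fit0.py; python3 -c "
import cv2,numpy as np
cv2.imwrite('pics/ov.png',cv2.resize(np.vstack([cv2.imread('pics/ov_top.png'),cv2.imread('pics/ov_side.png')])[:,:],(508,600)))"
```

```text
T1 [ 0.4438  0.3041 -0.0076  3.04  ] [0.4 1.5 1.  1.  0.6 2.1 2.  0.4]
T2 [ 0.4503  0.1457 -0.0043  0.1839] [1.4 0.8 0.3 0.6 1.7 0.8 0.6 2.4]
T3 [ 4.5000e-01 -2.2200e-02 -1.9000e-03  3.3057e+00] [1.2 0.7 0.3 0.7 1.2 1.6 0.6 1.2]
T4 [ 0.4506 -0.2091 -0.0034 -0.1648] [0.6 0.2 0.9 0.8 2.2 0.4 0.2 1.4]
B [ 6.0950e-01 -3.0970e-01  1.2000e-03  1.5761e+00] [ 0.6  1.   0.5  0.9 11.  23.1 12.8 22.1]
G2 [0.4512 0.149  0.0904] [0.5 0.6]
G3 [ 0.4533 -0.0265  0.0892] [0.1 0.2]
H [ 0.6285 -0.0271 -0.0114 -0.0123] [0.2 0.5 0.3 0.6 0.3 0.4 0.6]
```

View pics/ov_side.png

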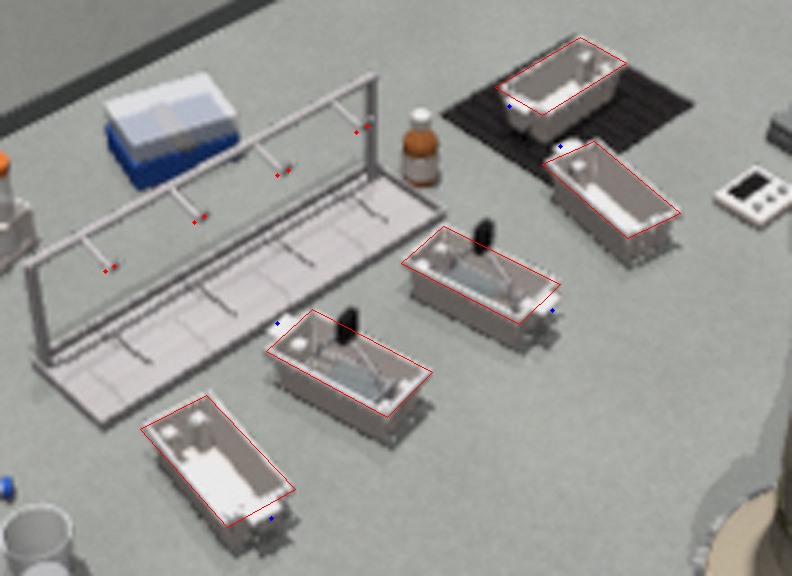

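View pics/ov_top.png

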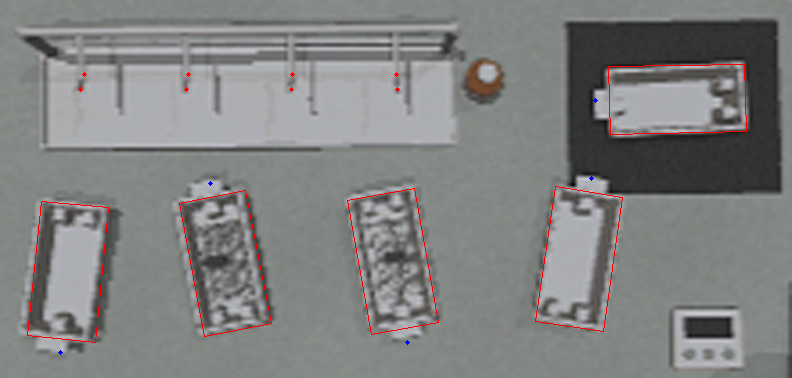

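The overlay is close for the row trays. I ordered the base tray's side-view corners wrongly, so I'll fix that and refit with z set to the bench or mat, since the free z values agree within a few mm.

```bash
cat > fit1.py <<'E'
from h import *
t,s=cam('top'),cam('side'); to,so=(225,140),(210,145)
TR={'T1':([(96,340),(22,335),(38,200),(108,203)],[(293,490),(235,525),(147,428),(207,393)],(.45,.3,0,3.1)),
'T2':([(175,203),(246,187),(271,324),(203,334)],[(268,350),(315,312),(430,372),(388,412)],(.45,.1,0,0)),
'T3':([(438,318),(368,335),(346,200),(412,186)],[(560,288),(520,320),(403,263),(447,226)],(.45,0,0,3.1)),
'T4':([(553,186),(623,197),(600,328),(534,318)],[(547,168),(595,140),(680,212),(632,237)],(.45,-.2,0,0)),
'B':([(610,136),(606,70),(744,62),(748,128)],[(547,115),(502,95),(578,37),(626,65)],(.6,-.3,.004,1.6))}
def f3(model,obs,x0,z):
    def res(p):
        W=model@R.from_euler('z',p[2]).as_matrix().T+[p[0],p[1],z]
        return np.concatenate([(proj(f,W[i])-px).ravel() for f,i,px in obs])
    return least_squares(res,[x0[0],x0[1],x0[3]],loss='soft_l1',f_scale=.5).x
for n,(a,b,x) in TR.items():
    A=(t,[0,1,2,3],unc(a,to));B=(s,[0,1,2,3],unc(b,so))
    print(n,'free z',fit(RIM,[A,B],x)[0].round(4),'both',f3(RIM,[A,B],x,x[2]).round(4),'top',f3(RIM,[A],x,x[2]).round(4),'side',f3(RIM,[B],x,x[2]).round(4))
H=np.array([[-.016,.1*i,.137] for i in range(4)])
A=(t,[3,2,1,0],unc([(80,88),(184,89),(290,88),(399,88)],to));B=(s,[3,2,1],unc([(115,265),(207,214),(292,168)],so))
print('H',f3(H,[A,B],(.6,-.1,0,0),0).round(4),f3(H,[A],(.6,-.1,0,0),0).round(4),f3(H,[B],(.6,-.1,0,0),0).round(4))
g=cv2.cvtColor(t['color'],cv2.COLOR_BGR2GRAY)[150:190,386:438]; m=(cv2.resize(g,None,fx=4,fy=4,interpolation=cv2.INTER_CUBIC)>85).astype('uint8')
c=max(cv2.findContours(m,0,1)[0],key=cv2.contourArea); (cx,cy),wh,an=cv2.minAreaRect(c); print('hull',cx/4+386,cy/4+150,wh,an)
print(proj(t,[.6,-.31,.054]))
E
python3 fit1.py
```

```text
T1 free z [ 0.4439  0.3038 -0.0063  3.0428] both [0.4421 0.3054 3.0319] top [0.4453 0.3038 3.0563] side [0.437  0.3046 3.0491]
T2 free z [ 0.4504  0.1457 -0.0037  0.1808] both [0.4496 0.146  0.181 ] top [0.4512 0.1461 0.1853] side [0.4468 0.1473 0.1731]
T3 free z [ 4.5000e-01 -2.2200e-02 -2.1000e-03  3.3049e+00] both [ 0.4495 -0.0217  3.3087] top [ 0.4515 -0.0212  3.3177] side [ 0.4464 -0.0211  3.2796]
T4 free z [ 0.4506 -0.2091 -0.0034 -0.166 ] both [ 0.4499 -0.2076 -0.1718] top [ 0.452  -0.2071 -0.1767] side [ 0.4463 -0.2083 -0.145 ]
B free z [ 0.6091 -0.3113 -0.0025  1.6231] both [ 0.6076 -0.3089  1.6214] top [ 0.609  -0.3089  1.6152] side [ 0.6023 -0.305   1.6374]
H [ 0.6274 -0.0273 -0.0069] [ 0.6281 -0.0274 -0.0112] [ 0.6194 -0.0255 -0.0229]
hull 411.17853927612305 167.6378288269043 (78.29837799072266, 171.23550415039062) 86.77547454833984
[[413.03680322 169.60699749]]
```

```bash
python3 -c "
from h import *
plan((.40,-.48,.236,1.0),(.45,-.25,.236,1.74),(.4533,-.0265,.236,1.74),(.4533,-.0265,.098,1.74))"
```

```text
[0.2751, -0.1639, -0.0006, -0.0005, -0.0001, -0.7612] rows>=7.7
[0.2206, -0.0822, 0.0, 0.0, 0.0, -0.74] rows>=5.9
[0.2198, 0.0409, 0.0, 0.0, 0.0, 0.0] rows>=5.4
[0.0, 0.0, 0.138, 0.0, 0.0, 0.0] rows>=3.3
```

```bash
python3 jog.py '[[0.275,-0.164,0,0,0,-0.761],[0.275,-0.164,0,0,0,-0.761],[0.275,-0.164,0,0,0,-0.761],[0.275,-0.164,0,0,0,-0.761],[0.275,-0.164,0,0,0,-0.761],[0.275,-0.164,0,0,0,-0.761],[0.275,-0.164,0,0,0,-0.761],[0.275,-0.164,0,0,0,-0.761]]' 0.093
python3 jog.py '[[0.221,-0.082,0,0,0,-0.74],[0.221,-0.082,0,0,0,-0.74],[0.221,-0.082,0,0,0,-0.74],[0.221,-0.082,0,0,0,-0.74],[0.221,-0.082,0,0,0,-0.74],[0.221,-0.082,0,0,0,-0.74],[0.221,-0.082,0,0,0,-0.74],[0.221,-0.082,0,0,0,-0.74]]'
python3 jog.py '[[0.22,0.041,0,0,0,0],[0.22,0.041,0,0,0,0],[0.22,0.041,0,0,0,0],[0.22,0.041,0,0,0,0],[0.22,0.041,0,0,0,0],[0.22,0.041,0,0,0,0],[0.22,0.041,0,0,0,0],[0.22,0.041,0,0,0,0]]'
python3 -c "
from h import *
plan((.4533,-.0265,.098,1.74))"
```

```text
time_s: 0.97
position: [0.4028, -0.4767, 0.2359]
eef_rot: [0.877, 0.481, 0.001, -0.0]
ft_force: [0.7, 0.7, 0.9]
grip_width: 0.0927
grasp_force: 0.0
time_s: 1.63
position: [0.4508, -0.2485, 0.2359]
eef_rot: [0.644, 0.765, 0.0, 0.0]
ft_force: [-1.2, -1.3, 0.3]
grip_width: 0.0927
grasp_force: 0.0
time_s: 2.3
position: [0.4541, -0.0267, 0.2356]
eef_rot: [0.645, 0.764, -0.0, 0.0]
ft_force: [0.4, -0.9, -0.6]
grip_width: 0.0933
grasp_force: 0.0
[0.0004, -0.0007, 0.1376, -0.0001, 0.0005, -0.001] rows>=3.3
```

```bash
python3 jog.py '[[0,0,0.04,0,0,0],[0,-0.001,0.08,0,0,0],[0,-0.001,0.115,0,0,0],[0,-0.001,0.138,0,0,0],[0,-0.001,0.138,0,0,0]]'
python3 jog.py '[[0,0,0,0,0,0],[0,0,0,0,0,0],[0,0,0,0,0,0],[0,0,0,0,0,0],[0,0,0,0,0,0],[0,0,0,0,0,0],[0,0,0,0,0,0],[0,0,0,0,0,0]]' 0 35
python3 -c "
from h import *
import cv2
f=cam('side');cv2.imwrite('pics/g3.png',cv2.resize(f['color'][145:305,210:430],None,fx=3.6,fy=3.6,interpolation=2))"
```

```text
time_s: 2.72
position: [0.451, -0.0286, 0.0939]
eef_rot: [0.646, 0.763, -0.003, -0.002]
ft_force: [-0.1, -0.1, 0.3]
grip_width: 0.0929
grasp_force: 0.0
time_s: 3.38
position: [0.4528, -0.0262, 0.0979]
eef_rot: [0.645, 0.764, 0.0, 0.0]
ft_force: [0.2, -0.0, -0.4]
grip_width: 0.0444
grasp_force: 0.0
```

View pics/g3.png

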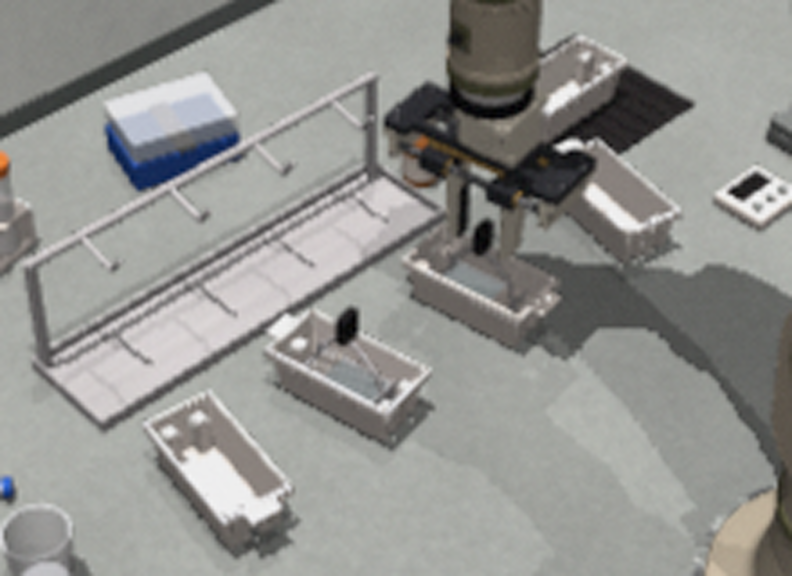

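The fingers straddle the black grip at crop pixel (482,238) and are half closed, so I'll keep closing.

```bash
python3 jog.py '[[0,0,0,0,0,0],[0,0,0,0,0,0],[0,0,0,0,0,0],[0,0,0,0,0,0],[0,0,0,0,0,0],[0,0,0,0,0,0],[0,0,0,0,0,0],[0,0,0,0,0,0]]' 0 35
python3 jog.py '[[0,0,-0.02,0,0,0],[0,0,-0.04,0,0,0],[0,0,-0.07,0,0,0],[0,0,-0.1,0,0,0],[0,0,-0.13,0,0,0],[0,0,-0.13,0,0,0]]'
python3 -c "
from h import *
plan((.55,.073,.228,2.4),(.58,.073,.178,3.13),(.629,.073,.178,3.13),(.629,.073,.151,3.13))"
```

```text
time_s: 4.1
position: [0.4527, -0.0262, 0.0975]
eef_rot: [0.645, 0.764, -0.0, -0.0]
ft_force: [0.4, -1.0, -2.3]
grip_width: 0.0098
grasp_force: 35.0
time_s: 4.6
position: [0.4547, -0.0259, 0.232]
eef_rot: [0.645, 0.764, 0.002, 0.003]
ft_force: [0.8, 0.2, -1.6]
grip_width: 0.0097
grasp_force: 35.0
[0.0815, 0.1105, 0.0046, 0.0059, 0.0037, -0.6605] rows>=5.3
[-0.0221, 0.0203, 0.05, 0.0, 0.0, -0.73] rows>=5.8
[-0.049, 0.0006, 0.0, 0.0, 0.0, 0.0] rows>=1.2
[0.0, 0.0, 0.027, 0.0, 0.0, 0.0] rows>=0.6
```

```bash
python3 jog.py '[[0.02,0.03,0,0,0,-0.12],[0.04,0.06,0,0,0,-0.24],[0.06,0.09,0,0,0,-0.36],[0.08,0.11,0,0,0,-0.48],[0.0815,0.1105,0.004,0,0,-0.6],[0.0815,0.1105,0.004,0.006,0.004,-0.66],[0.0815,0.1105,0.004,0.006,0.004,-0.66]]'
python3 jog.py '[[0,0,0,0,0,-0.12],[0,0,0,0,0,-0.24],[0,0,0,0,0,-0.36],[0,0,0,0,0,-0.48],[0,0,0,0,0,-0.6],[0,0,0,0,0,-0.72],[0,0,0,0,0,-0.73],[0,0,0,0,0,-0.73]]'
python3 -c "
from h import *
plan((.55,.073,.1755,3.13),(.629,.073,.1755,3.13),(.629,.073,.149,3.13))
import cv2
f=cam('top');print(proj(f,[[.629,.073,.14],[.55,.073,.16]]))
cv2.imwrite('pics/h1.png',cv2.resize(f['color'][140:245,225:445],None,fx=3.6,fy=3.6,interpolation=2))"
```

```text
time_s: 5.18
position: [0.5477, 0.0731, 0.2223]
eef_rot: [0.361, 0.933, -0.001, -0.004]
ft_force: [0.3, -0.0, -2.0]
grip_width: 0.0097
grasp_force: 35.0
time_s: 5.85
position: [0.5477, 0.0722, 0.2231]
eef_rot: [0.008, 1.0, 0.0, -0.004]
ft_force: [-0.6, -0.6, -1.3]
grip_width: 0.0102
grasp_force: 35.0
[-0.0027, 0.0008, 0.0476, 0.0006, -0.0078, -0.0052] rows>=1.1
[-0.079, 0.0009, 0.0, 0.0, 0.0, 0.0] rows>=1.9
[0.0, 0.0, 0.0265, 0.0, 0.0, 0.0] rows>=0.6
[[305.35995382 159.38623747]
 [305.22664014 182.15575617]]
```

```bash
python3 jog.py '[[0,0,0.02,0,0,0],[-0.003,0.001,0.04,0,-0.008,-0.005],[-0.003,0.001,0.048,0,-0.008,-0.005],[-0.003,0.001,0.048,0,-0.008,-0.005],[-0.003,0.001,0.048,0,-0.008,-0.005]]'
python3 jog.py '[[-0.02,0,0,0,0,0],[-0.04,0,0,0,0,0],[-0.06,0.001,0,0,0,0],[-0.079,0.001,0,0,0,0],[-0.079,0.001,0,0,0,0],[-0.079,0.001,0,0,0,0]]'
python3 -c "
from h import *
plan((.629,.073,.149,3.13))
import cv2
f=cam('side')
cv2.imwrite('pics/h1.png',cv2.resize(f['color'][145:305,210:430],None,fx=3.6,fy=3.6,interpolation=2))"
```

```text
time_s: 6.32
position: [0.5505, 0.074, 0.1757]
eef_rot: [0.004, 1.0, 0.0, 0.0]
ft_force: [0.5, 0.6, -0.8]
grip_width: 0.01
grasp_force: 35.0
time_s: 6.82
position: [0.6304, 0.0744, 0.1764]
eef_rot: [0.004, 1.0, 0.001, 0.001]
ft_force: [-0.3, -0.4, -2.2]
grip_width: 0.0098
grasp_force: 35.0
[0.0014, -0.0015, 0.0274, 0.0013, 0.0018, 0.0031] rows>=0.7
```

View pics/h1.png

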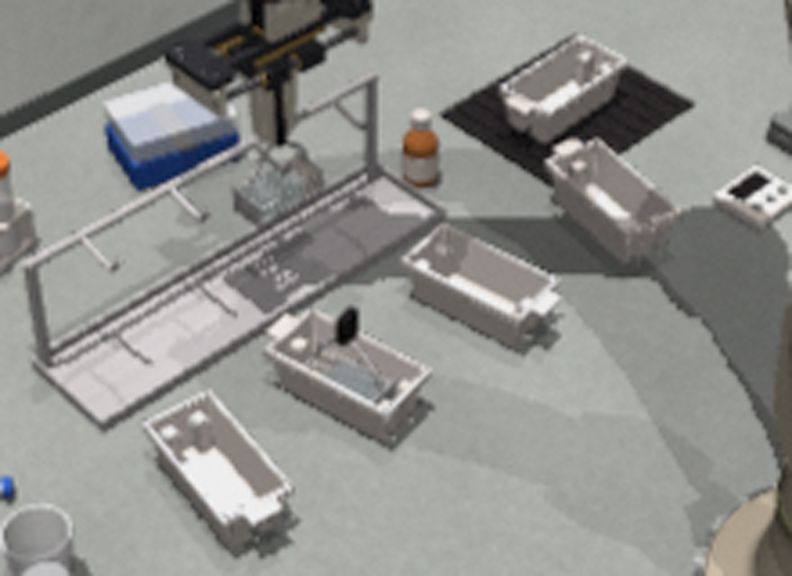

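The rack is at hook1, and the hook's tip shows through the bail at crop (285,160). I'll lower it.

```bash
python3 jog.py '[[0,-0.001,0.006,0,0,0],[0.001,-0.001,0.012,0,0,0],[0.001,-0.001,0.018,0,0,0],[0.001,-0.001,0.023,0,0,0],[0.001,-0.001,0.026,0,0,0],[0.001,-0.001,0.026,0,0,0],[0.001,-0.001,0.026,0,0,0]]'

```

```text
time_s: 7.45
position: [0.6307, 0.0735, 0.15]
eef_rot: [0.003, 1.0, 0.001, 0.002]
ft_force: [5.7, -0.4, -0.2]
grip_width: 0.0097
grasp_force: 35.0
```

```bash
python3 jog.py '[[-0.002,0,0,0,0,0],[-0.004,0,0,0,0,0],[-0.004,0,0.001,0,0,0],[-0.004,0,0.001,0,0,0]]'

```

```text
time_s: 7.78
position: [0.6325, 0.0732, 0.1492]
eef_rot: [0.003, 1.0, -0.0, 0.0]
ft_force: [-1.9, -1.2, 10.0]
grip_width: 0.0098
grasp_force: 35.0
```

```bash
python3 jog.py '[[0,0,-0.0005,0,0,0],[0,0,-0.0005,0,0,0],[0,0,-0.0005,0,0,0],[0,0,-0.0005,0,0,0],[0,0,-0.0005,0,0,0],[0,0,-0.0005,0,0,0],[0,0,-0.0005,0,0,0]]' 0.05
python3 jog.py '[[0,0,-0.02,0,0,0],[0,0,-0.05,0,0,0],[0,0,-0.085,0,0,0],[0,0,-0.085,0,0,0]]'
python3 -c "
from h import *
plan((.4512,.149,.235,2.4),(.4512,.149,.235,1.754),(.4512,.149,.098,1.754))
import cv2
f=cam('side')
cv2.imwrite('pics/h2.png',cv2.resize(f['color'][145:305,210:430],None,fx=3.6,fy=3.6,interpolation=2))"
```

```text
time_s: 8.37
position: [0.6326, 0.0732, 0.149]
eef_rot: [0.003, 1.0, 0.0, 0.0]
ft_force: [0.0, 0.3, 0.3]
grip_width: 0.0489
grasp_force: 0.0
time_s: 8.7
position: [0.6348, 0.0749, 0.2402]
eef_rot: [0.003, 1.0, 0.001, 0.004]
ft_force: [1.1, 0.0, -0.1]
grip_width: 0.0499
grasp_force: 0.0
[0.1841, 0.0729, 0.0038, 0.0055, 0.007, 0.7351] rows>=5.9
[0.0, 0.0, 0.0, 0.0, 0.0, 0.646] rows>=5.2
[0.0, 0.0, 0.137, 0.0, 0.0, 0.0] rows>=3.3
```

View pics/h2.png

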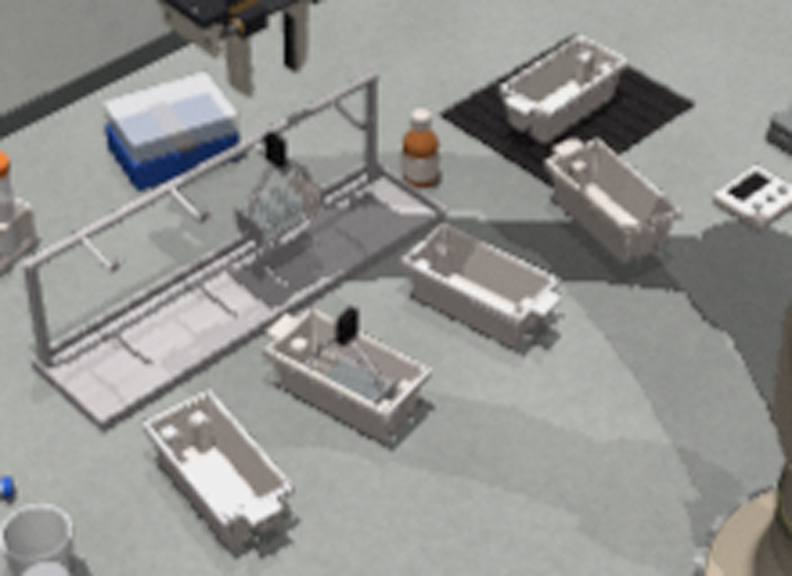

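Rack hangs on hook1, with its grip at crop (275,150). Next is the second rack.

```bash
python3 jog.py '[[0.03,0.012,0,0,0,0.12],[0.06,0.024,0,0,0,0.24],[0.09,0.036,0,0,0,0.36],[0.12,0.05,0,0,0,0.48],[0.15,0.06,0.004,0,0,0.6],[0.184,0.073,0.004,0.005,0.007,0.72],[0.184,0.073,0.004,0.005,0.007,0.735],[0.184,0.073,0.004,0.005,0.007,0.735]]' 0.06
python3 jog.py '[[0,0,0,0,0,0.12],[0,0,0,0,0,0.24],[0,0,0,0,0,0.36],[0,0,0,0,0,0.48],[0,0,0,0,0,0.6],[0,0,0,0,0,0.646],[0,0,0,0,0,0.646],[0,0,0,0,0,0.646]]'
python3 -c "
from h import *
plan((.4512,.149,.098,1.754))"
```

```text
time_s: 9.42
position: [0.4476, 0.1478, 0.2299]
eef_rot: [0.361, 0.932, -0.003, -0.003]
ft_force: [0.2, -0.7, 0.1]
grip_width: 0.0599
grasp_force: 0.0
time_s: 10.08
position: [0.4497, 0.147, 0.2296]
eef_rot: [0.639, 0.77, -0.003, -0.002]
ft_force: [-0.2, -1.1, -0.0]
grip_width: 0.0603
grasp_force: 0.0
[0.0017, 0.0028, 0.1316, -0.0078, 0.0003, 0.0022] rows>=3.2
```

```bash
python3 jog.py '[[0,0,0.04,0,0,0],[0.002,0.003,0.08,-0.008,0,0.002],[0.002,0.003,0.115,-0.008,0,0.002],[0.002,0.003,0.131,-0.008,0,0.002],[0.002,0.003,0.131,-0.008,0,0.002]]'
python3 jog.py '[[0,0,0,0,0,0],[0,0,0,0,0,0],[0,0,0,0,0,0],[0,0,0,0,0,0],[0,0,0,0,0,0],[0,0,0,0,0,0],[0,0,0,0,0,0],[0,0,0,0,0,0]]' 0 35
python3 jog.py '[[0,0,0,0,0,0],[0,0,0,0,0,0],[0,0,0,0,0,0]]'
python3 jog.py '[[0,0,-0.02,0,0,0],[0,0,-0.04,0,0,0],[0,0,-0.07,0,0,0],[0,0,-0.1,0,0,0],[0,0,-0.13,0,0,0],[0,0,-0.13,0,0,0],[0,0,-0.13,0,0,0]]'
python3 -c "
from h import *
plan((.55,.173,.228,2.4),(.55,.173,.228,3.13))"
```

```text
time_s: 10.5
position: [0.4493, 0.1491, 0.0956]
eef_rot: [0.639, 0.769, -0.002, -0.001]
ft_force: [0.3, -0.6, -0.1]
grip_width: 0.06
grasp_force: 0.0
time_s: 11.17
position: [0.4508, 0.1497, 0.0993]
eef_rot: [0.64, 0.768, 0.0, 0.0]
ft_force: [-1.4, -0.0, 0.6]
grip_width: 0.0112
grasp_force: 0.6
time_s: 11.42
position: [0.4506, 0.1497, 0.0989]
eef_rot: [0.64, 0.768, 0.0, 0.0]
ft_force: [-0.1, 0.6, -2.0]
grip_width: 0.0097
grasp_force: 35.0
time_s: 12.0
position: [0.4513, 0.1497, 0.2302]
eef_rot: [0.641, 0.768, 0.001, 0.001]
ft_force: [-0.4, -0.1, -1.8]
grip_width: 0.0095
grasp_force: 35.0
[0.0052, 0.1013, 0.0025, 0.0036, 0.0013, -0.649] rows>=5.2
[0.0, 0.0, 0.0, 0.0, 0.0, -0.73] rows>=5.8
```

```bash
python3 jog.py '[[0.001,0.025,0,0,0,-0.12],[0.002,0.05,0,0,0,-0.24],[0.003,0.075,0,0,0,-0.36],[0.005,0.1,0,0,0,-0.48],[0.005,0.101,0.002,0,0,-0.6],[0.005,0.101,0.002,0.003,0.001,-0.65],[0.005,0.101,0.002,0.003,0.001,-0.65]]'
python3 jog.py '[[0,0,0,0,0,-0.12],[0,0,0,0,0,-0.24],[0,0,0,0,0,-0.36],[0,0,0,0,0,-0.48],[0,0,0,0,0,-0.6],[0,0,0,0,0,-0.72],[0,0,0,0,0,-0.73],[0,0,0,0,0,-0.73]]'
python3 -c "
from h import *
plan((.55,.173,.177,3.13),(.633,.173,.177,3.13))"
```

```text
time_s: 12.58
position: [0.5486, 0.1724, 0.2246]
eef_rot: [0.36, 0.933, -0.002, -0.003]
ft_force: [-0.3, -0.6, -0.7]
grip_width: 0.0096
grasp_force: 35.0
time_s: 13.25
position: [0.5486, 0.1725, 0.226]
eef_rot: [0.007, 1.0, -0.0, -0.002]
ft_force: [-0.1, 0.5, -1.1]
grip_width: 0.01
grasp_force: 35.0
[-0.0016, 0.0005, 0.049, -0.0008, -0.0041, -0.0022] rows>=1.2
[-0.083, 0.001, 0.0, 0.0, 0.0, 0.0] rows>=2.0
```

```bash
python3 jog.py '[[0,0,0.02,0,0,0],[-0.0015,0,0.04,0,-0.004,0],[-0.0015,0,0.049,0,-0.004,0],[-0.0015,0,0.049,0,-0.004,0],[-0.0015,0,0.049,0,-0.004,0]]'
python3 jog.py '[[-0.02,0,0,0,0,0],[-0.04,0,0,0,0,0],[-0.06,0.001,0,0,0,0],[-0.083,0.001,0,0,0,0],[-0.083,0.001,0,0,0,0],[-0.083,0.001,0,0,0,0]]'
python3 jog.py '[[0,0,0.006,0,0,0],[0,0,0.012,0,0,0],[0,0,0.018,0,0,0],[0,0,0.023,0,0,0],[0,0,0.026,0,0,0],[0,0,0.026,0,0,0],[0,0,0.026,0,0,0]]'
```

```text
time_s: 13.67
position: [0.5502, 0.173, 0.178]
eef_rot: [0.006, 1.0, -0.0, 0.0]
ft_force: [0.1, 0.2, -0.7]
grip_width: 0.0098
grasp_force: 35.0
time_s: 14.17
position: [0.6344, 0.1732, 0.1789]
eef_rot: [0.006, 1.0, 0.0, 0.001]
ft_force: [-0.7, -0.4, -0.4]
grip_width: 0.0099
grasp_force: 35.0
time_s: 14.75
position: [0.6332, 0.1729, 0.1519]
eef_rot: [0.005, 1.0, -0.0, 0.0]
ft_force: [-0.5, 0.2, -1.3]
grip_width: 0.0097
grasp_force: 35.0
```

```bash
python3 jog.py '[[0,0,0.001,0,0,0],[0,0,0.0015,0,0,0],[0,0,0.002,0,0,0],[0,0,0.002,0,0,0]]'
```

```text
time_s: 15.08
position: [0.6334, 0.1731, 0.1514]
eef_rot: [0.005, 1.0, -0.001, 0.001]
ft_force: [-4.1, -1.8, 9.5]
grip_width: 0.0099
grasp_force: 35.0
```

```bash
python3 jog.py '[[0,0,-0.0015,0,0,0],[0,0,-0.0015,0,0,0],[0,0,-0.0015,0,0,0],[0,0,-0.0015,0,0,0],[0,0,-0.0015,0,0,0],[0,0,-0.0015,0,0,0],[0,0,-0.0015,0,0,0]]' 0.05
python3 jog.py '[[0,0,-0.02,0,0,0],[0,0,-0.05,0,0,0],[0,0,-0.09,0,0,0],[0,0,-0.1,0,0,0],[0,0,-0.1,0,0,0]]'
python3 -c "
from h import *
plan((.54,-.02,.22,3.05),(.4513,-.2075,.15,2.97),(.4513,-.2075,.043,2.97))"
```

```text
time_s: 15.67
position: [0.6335, 0.173, 0.1515]
eef_rot: [0.005, 1.0, -0.0, 0.001]
ft_force: [0.3, -0.2, 0.1]
grip_width: 0.0489
grasp_force: 0.0
time_s: 16.08
position: [0.6346, 0.1742, 0.2553]
eef_rot: [0.005, 1.0, 0.001, 0.003]
ft_force: [0.8, 0.4, -0.4]
grip_width: 0.0499
grasp_force: 0.0
[0.0929, -0.1951, 0.0344, 0.0015, 0.0068, 0.0817] rows>=5.2
[0.0712, -0.1948, 0.07, 0.0, 0.0, 0.08] rows>=5.2
[0.0, 0.0, 0.107, 0.0, 0.0, 0.0] rows>=2.6
```

```bash
python3 jog.py '[[0.02,-0.035,0,0,0,0],[0.035,-0.07,0,0,0,0.02],[0.05,-0.1,0.01,0,0,0.05],[0.07,-0.14,0.02,0,0,0.08],[0.08,-0.17,0.03,0,0,0.08],[0.093,-0.195,0.034,0,0,0.08],[0.093,-0.195,0.034,0,0,0.08]]' 0.093
python3 jog.py '[[0.013,-0.035,0.01,0,0,0],[0.026,-0.07,0.02,0,0,0.02],[0.04,-0.1,0.03,0,0,0.05],[0.05,-0.14,0.04,0,0,0.08],[0.06,-0.17,0.06,0,0,0.08],[0.071,-0.195,0.07,0,0,0.08],[0.071,-0.195,0.07,0,0,0.08],[0.071,-0.195,0.07,0,0,0.08]]'
python3 jog.py '[[0,0,0,0,0,0],[0,0,0,0,0,0]]'
python3 -c "
from h import *
plan((.4513,-.2075,.043,2.97))
import cv2
f=cam('top')
cv2.imwrite('pics/k1.png',cv2.resize(f['color'][140:245,225:445],None,fx=3.6,fy=3.6,interpolation=2))"
```

```text
time_s: 16.67
position: [0.5346, -0.0277, 0.2147]
eef_rot: [0.048, 0.999, -0.002, -0.002]
ft_force: [-0.0, -1.1, -0.1]
grip_width: 0.0911
grasp_force: 0.0
time_s: 17.33
position: [0.4491, -0.2098, 0.1464]
eef_rot: [0.086, 0.996, 0.0, -0.0]
ft_force: [0.3, 1.0, 0.8]
grip_width: 0.0929
grasp_force: 0.0
time_s: 17.5
position: [0.4514, -0.2077, 0.1479]
eef_rot: [0.084, 0.996, 0.0, 0.001]
ft_force: [-0.7, 1.0, -0.6]
grip_width: 0.093
grasp_force: 0.0
[0.0004, 0.0001, 0.1049, 0.0004, 0.0026, 0.0037] rows>=2.5
```

View pics/k1.png

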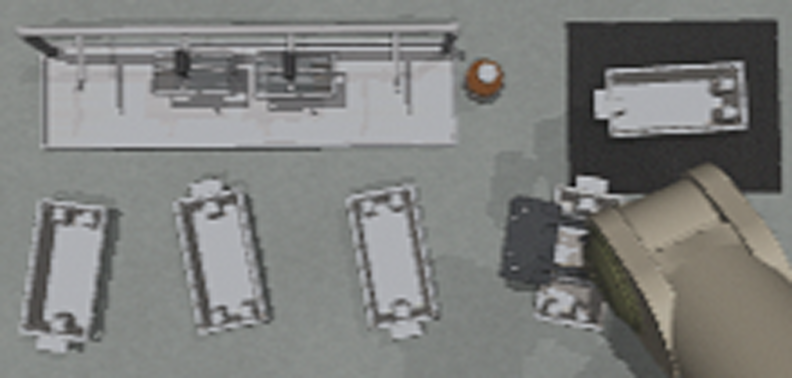

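Both racks hang, the base tray hasn't moved, and the fingers straddle tray 4 at mid-length. I'll go down and grip.

```bash
python3 jog.py '[[0,0,0.03,0,0,0],[0,0,0.06,0,0.003,0.004],[0,0,0.085,0,0.003,0.004],[0,0,0.105,0,0.003,0.004],[0,0,0.105,0,0.003,0.004],[0,0,0.105,0,0.003,0.004]]'
python3 jog.py '[[0,0,0,0,0,0],[0,0,0,0,0,0],[0,0,0,0,0,0],[0,0,0,0,0,0],[0,0,0,0,0,0],[0,0,0,0,0,0],[0,0,0,0,0,0],[0,0,0,0,0,0]]' 0 40
python3 jog.py '[[0,0,-0.02,0,0,0],[0,0,-0.05,0,0,0],[0,0,-0.09,0,0,0],[0,0,-0.12,0,0,0],[0,0,-0.12,0,0,0],[0,0,-0.12,0,0,0]]'
python3 -c "
from h import *
plan((.53,-.26,.17,2.2),(.6085,-.3089,.17,1.618),(.6085,-.3089,.105,1.618))"
```

```text
time_s: 18.05
position: [0.451, -0.2078, 0.0426]
eef_rot: [0.086, 0.996, 0.0, -0.001]
ft_force: [-0.2, 0.4, 1.1]
grip_width: 0.0932
grasp_force: 0.0
time_s: 18.72
position: [0.4509, -0.2095, 0.0435]
eef_rot: [0.087, 0.996, -0.001, -0.0]
ft_force: [-1.1, -1.5, 8.1]
grip_width: 0.0672
grasp_force: 40.0
time_s: 19.22
position: [0.4511, -0.2098, 0.164]
eef_rot: [0.087, 0.996, -0.001, 0.001]
ft_force: [-0.0, 0.4, -2.3]
grip_width: 0.067
grasp_force: 40.0
[-0.0864, -0.0357, -0.0058, -0.0011, 0.0022, 0.7665] rows>=6.1
[-0.0857, 0.0347, 0.0, 0.0, 0.0, 0.582] rows>=4.7
[0.0, 0.0, 0.065, 0.0, 0.0, 0.0] rows>=1.6
```

```bash
python3 jog.py '[[-0.014,-0.006,0,0,0,0.12],[-0.028,-0.012,0,0,0,0.24],[-0.042,-0.018,0,0,0,0.36],[-0.056,-0.024,0,0,0,0.48],[-0.07,-0.03,0,0,0,0.6],[-0.086,-0.036,-0.006,0,0,0.72],[-0.086,-0.036,-0.006,0,0.002,0.767],[-0.086,-0.036,-0.006,0,0.002,0.767]]'
python3 jog.py '[[-0.017,0.007,0,0,0,0.12],[-0.034,0.014,0,0,0,0.24],[-0.051,0.021,0,0,0,0.36],[-0.068,0.028,0,0,0,0.48],[-0.086,0.035,0,0,0,0.582],[-0.086,0.035,0,0,0,0.582],[-0.086,0.035,0,0,0,0.582]]'
python3 -c "
from h import *
plan((.6085,-.3089,.125,1.618),(.6085,-.3089,.085,1.618))
f=cam('top')
a=cv2.resize(f['color'][140:200,380:450],None,fx=8,fy=8,interpolation=2)
f=cam('side')
b=cv2.resize(f['color'][140:200,320:405],None,fx=8,fy=8,interpolation=2)
b=cv2.resize(f['color'][140:200,335:405],None,fx=8,fy=8,interpolation=2)
cv2.imwrite('pics/k2t.png',a);cv2.imwrite('pics/k2s.png',b);c=cv2.resize(np.hstack([a,b]),(800,343));cv2.imwrite('pics/k2.png',c)"
```

```text
time_s: 19.88
position: [0.5292, -0.2595, 0.167]
eef_rot: [0.454, 0.891, -0.001, -0.002]
ft_force: [-0.4, 1.0, -1.9]
grip_width: 0.0672
grasp_force: 40.0
time_s: 20.47
position: [0.6075, -0.3079, 0.1665]
eef_rot: [0.689, 0.725, -0.001, -0.002]
ft_force: [-1.1, 0.4, -2.1]
grip_width: 0.0676
grasp_force: 40.0
[-0.0012, 0.0012, 0.0414, -0.0056, -0.0016, 0.0038] rows>=1.0
[0.0, 0.0, 0.04, 0.0, 0.0, 0.0] rows>=1.0
```

View pics/k2.png

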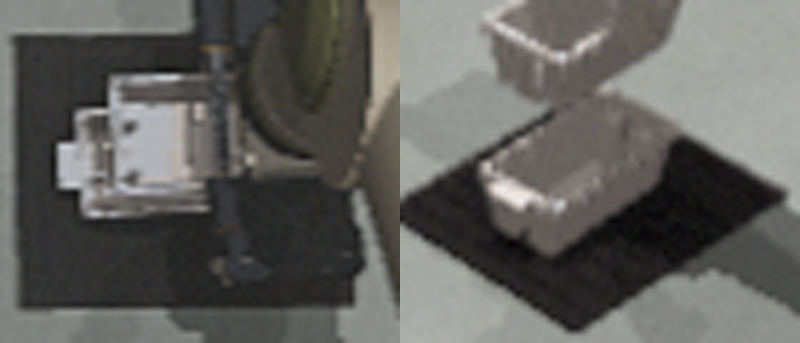

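The top crop shows the held tray's lugless end at about (110,73). It lies just right of the base tray's lug end, edge about x=80 and lug at x=57. I'll compare these readings with predicted corners.

```bash
cat >> h.py <<'E'
def rim(x,y,z,yaw): return RIM@R.from_euler('z',yaw).as_matrix().T+[x,y,z]
E
python3 -c "
from h import *
t,s=cam('top'),cam('side')
st=r.read_state();print(st['position'])
p=st['position']; a=R.from_quat(st['eef_rot']).apply([1,0,0]);a=np.arctan2(a[1],a[0]);print(a)
W=rim(p[0],p[1],p[2]-.043,a+np.pi)
S=5.714
print('held top',((proj(t,W)-[380,140])*S).round(0).tolist());print('held side',((proj(s,W)-[335,140])*S+[400,0]).round(0).tolist())
W=rim(.6085,-.3089,.004,1.618)
print('base top',((proj(t,W)-[380,140])*S).round(0).tolist());print('base side',((proj(s,W)-[335,140])*S+[400,0]).round(0).tolist())
for d in([.005,0,0],[0,.005,0]): print(((proj(t,W+d)-proj(t,W))*S)[0].round(1),((proj(s,W+d)-proj(s,W))*S)[0].round(1))
"
```

```text
[ 0.60703657 -0.30771483  0.16773114]
1.6209019270786422
held top [[348.0, 66.0], [357.0, 183.0], [120.0, 198.0], [111.0, 80.0], [377.0, 123.0]]
held side [[614.0, -65.0], [694.0, -26.0], [562.0, 58.0], [480.0, 16.0], [667.0, -54.0]]
base top [[83.0, 216.0], [75.0, 109.0], [291.0, 96.0], [299.0, 203.0], [57.0, 163.0]]
base side [[549.0, 208.0], [471.0, 165.0], [600.0, 82.0], [677.0, 122.0], [496.0, 195.0]]
[-0.2 -7.9] [-5.6 -3.4]
[-8.   0.1] [-5.2  3.1]
```

```bash
python3 -c "
from h import *
plan((.607,-.3115,.104,1.618))"
```

```text
[-0.0039, 0.0001, 0.0637, -0.0045, -0.0015, 0.0029] rows>=1.5
```

```bash
python3 jog.py '[[-0.002,0,0.02,0,0,0],[-0.004,0,0.04,-0.004,-0.001,0.003],[-0.004,0,0.055,-0.004,-0.001,0.003],[-0.004,0,0.063,-0.004,-0.001,0.003],[-0.004,0,0.063,-0.004,-0.001,0.003],[-0.004,0,0.063,-0.004,-0.001,0.003]]'
python3 -c "
from h import *
f=cam('top')
a=cv2.resize(f['color'][143:188,385:435],None,fx=10,fy=10,interpolation=2)
g=cam('side')
b=cv2.resize(g['color'][145:190,342:392],None,fx=10,fy=10,interpolation=2)
c=np.zeros((600,800,3),'uint8');c[:450,:300]=a[:,:300];c[:450,300:]=b
cv2.imwrite('pics/k3.png',c[:450])
st=r.read_state();p=st['position'];a=R.from_quat(st['eef_rot']).apply([1,0,0]);a=np.arctan2(a[1],a[0]);print(p,a)
W=rim(p[0],p[1],p[2]-.043,a+np.pi);B=rim(.6085,-.3089,.004,1.618)
for n,X in(('held',W),('base',B)): print(n,((proj(f,X)+.5-[385,143])*10).round(0).tolist(),((proj(g,X)+.5-[342,145])*10+[300,0]).round(0).tolist())
"
```

```text
time_s: 21.17
position: [0.608, -0.3119, 0.1054]
eef_rot: [0.691, 0.723, 0.0, 0.0]
ft_force: [-0.2, 0.0, -1.1]
grip_width: 0.0674
grasp_force: 40.0
[ 0.60873017 -0.31218313  0.10632684] 1.6161365830224628
held [[522.0, 116.0], [537.0, 312.0], [141.0, 335.0], [128.0, 139.0], [570.0, 212.0]] [[602.0, -30.0], [739.0, 39.0], [511.0, 188.0], [372.0, 113.0], [693.0, -10.0]]
base [[100.0, 353.0], [87.0, 165.0], [464.0, 143.0], [478.0, 330.0], [54.0, 261.0]] [[495.0, 319.0], [360.0, 243.0], [585.0, 98.0], [719.0, 168.0], [403.0, 297.0]]
```

View pics/k3.png

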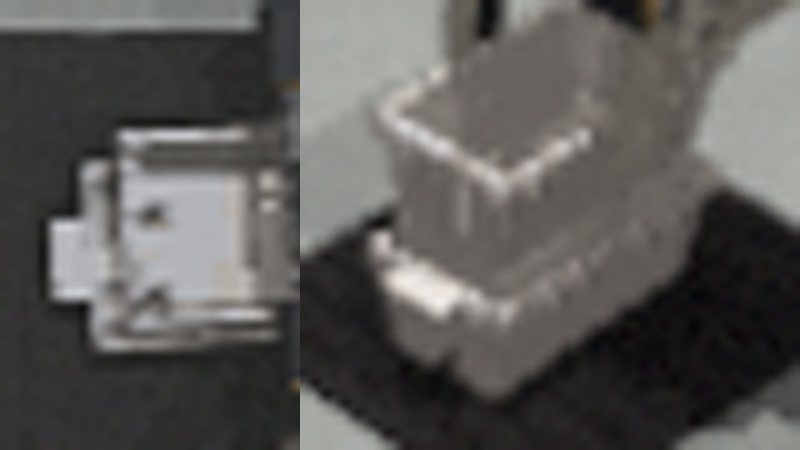

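Compared with the base tray, the held one sits about +2.7 mm in x and −0.8 mm in y, and the two views agree. I'll correct that and lower.

```bash
python3 -c "
from h import *
plan((.606,-.3114,.092,1.618))"
python3 jog.py '[[0,0,0,0,0,0]]'; python3 -c "
from h import *
plan((.606,-.3114,.092,1.618))"
```

```text
[0.0009, -0.0027, 0.0143, 0.0023, 0.0005, -0.0019] rows>=0.4
time_s: 21.35
position: [0.6088, -0.3123, 0.1064]
eef_rot: [0.691, 0.723, 0.001, 0.001]
ft_force: [0.7, -0.7, -1.4]
grip_width: 0.0677
grasp_force: 40.0
[0.001, -0.0028, 0.0144, 0.0025, 0.0007, -0.002] rows>=0.4
```

```bash
python3 jog.py '[[0.001,-0.003,0,0.002,0,0],[0.001,-0.003,0.004,0.002,0,0],[0.001,-0.003,0.008,0.002,0,-0.002],[0.001,-0.003,0.011,0.002,0,-0.002],[0.001,-0.003,0.014,0.002,0,-0.002],[0.001,-0.003,0.014,0.002,0,-0.002],[0.001,-0.003,0.014,0.002,0,-0.002]]'
```

```text
time_s: 21.93
position: [0.6051, -0.3112, 0.0909]
eef_rot: [0.69, 0.724, -0.0, -0.001]
ft_force: [0.2, 0.4, -1.1]
grip_width: 0.0672
grasp_force: 40.0
```

```bash
python3 jog.py '[[0,0,0.002,0,0,0],[0,0,0.004,0,0,0],[0,0,0.006,0,0,0],[0,0,0.006,0,0,0]]'
```

```text
time_s: 22.27
position: [0.6053, -0.3113, 0.0856]
eef_rot: [0.69, 0.724, -0.0, -0.0]
ft_force: [-1.4, 0.1, 2.9]
grip_width: 0.0675
grasp_force: 40.0
```

It seated at the ledge height with no side force. I'll release, then move to tray 3.

```bash
python3 jog.py '[[0,0,0,0,0,0],[0,0,0,0,0,0],[0,0,0,0,0,0],[0,0,0,0,0,0],[0,0,0,0,0,0]]' 0.093
python3 jog.py '[[0,0,-0.02,0,0,0],[0,0,-0.05,0,0,0],[0,0,-0.08,0,0,0],[0,0,-0.1,0,0,0],[0,0,-0.1,0,0,0]]'
python3 -c "
from h import *
plan((.53,-.18,.17,2.45),(.4513,-.0235,.15,3.31),(.4513,-.0235,.043,3.31))"
```

```text
time_s: 22.68
position: [0.6052, -0.3113, 0.0852]
eef_rot: [0.69, 0.724, -0.0, -0.0]
ft_force: [0.0, -0.4, -1.4]
grip_width: 0.0922
grasp_force: 0.0
time_s: 23.1
position: [0.6074, -0.3119, 0.19]
eef_rot: [0.69, 0.723, 0.001, 0.003]
ft_force: [-0.6, -0.2, 0.4]
grip_width: 0.0929
grasp_force: 0.0
[0.1354, -0.0713, 0.0193, 0.0036, 0.0049, -0.8324] rows>=6.7
[0.1604, 0.0703, 0.02, 0.0, 0.0, -0.86] rows>=6.9
[0.0, 0.0, 0.107, 0.0, 0.0, 0.0] rows>=2.6
```

```bash
python3 jog.py '[[0.02,-0.01,0,0,0,-0.12],[0.04,-0.02,0,0,0,-0.24],[0.06,-0.03,0,0,0,-0.36],[0.08,-0.045,0.005,0,0,-0.48],[0.11,-0.06,0.01,0,0,-0.6],[0.135,-0.071,0.019,0.004,0.005,-0.72],[0.135,-0.071,0.019,0.004,0.005,-0.832],[0.135,-0.071,0.019,0.004,0.005,-0.832]]'
python3 jog.py '[[0.02,0.01,0,0,0,-0.12],[0.045,0.02,0,0,0,-0.24],[0.07,0.03,0,0,0,-0.36],[0.1,0.045,0.01,0,0,-0.48],[0.13,0.06,0.02,0,0,-0.6],[0.16,0.07,0.02,0,0,-0.72],[0.16,0.07,0.02,0,0,-0.84],[0.16,0.07,0.02,0,0,-0.86]]'
python3 jog.py '[[0,0,0,0,0,0],[0,0,0,0,0,0],[0,0,0,0,0,0]]'
python3 -c "
from h import *
plan((.451,-.0235,.043,3.308))"
```

```text
time_s: 23.77
position: [0.527, -0.1785, 0.1656]
eef_rot: [0.336, 0.942, 0.0, -0.004]
ft_force: [0.1, -0.2, 1.3]
grip_width: 0.0927
grasp_force: 0.0
time_s: 24.43
position: [0.4492, -0.023, 0.1471]
eef_rot: [-0.086, 0.996, 0.002, -0.003]
ft_force: [1.6, -0.5, 0.7]
grip_width: 0.0929
grasp_force: 0.0
time_s: 24.68
position: [0.4499, -0.0248, 0.1471]
eef_rot: [-0.081, 0.997, 0.002, -0.003]
ft_force: [0.2, -0.5, 0.5]
grip_width: 0.0926
grasp_force: 0.0
[-0.0019, 0.0007, 0.1041, 0.0036, -0.006, -0.0043] rows>=2.5
```

```bash
python3 jog.py '[[0,0,0.03,0,0,0],[-0.002,0.001,0.06,0.004,-0.006,-0.004],[-0.002,0.001,0.085,0.004,-0.006,-0.004],[-0.002,0.001,0.104,0.004,-0.006,-0.004],[-0.002,0.001,0.104,0.004,-0.006,-0.004],[-0.002,0.001,0.104,0.004,-0.006,-0.004]]'
python3 jog.py '[[0,0,0,0,0,0],[0,0,0,0,0,0],[0,0,0,0,0,0],[0,0,0,0,0,0],[0,0,0,0,0,0],[0,0,0,0,0,0],[0,0,0,0,0,0],[0,0,0,0,0,0]]' 0 40
python3 jog.py '[[0,0,-0.02,0,0,0],[0,0,-0.05,0,0,0],[0,0,-0.09,0,0,0],[0,0,-0.125,0,0,0],[0,0,-0.16,0,0,0],[0,0,-0.16,0,0,0]]'
python3 -c "
from h import *
plan((.53,-.18,.205,2.45),(.606,-.3113,.205,1.618),(.606,-.3113,.143,1.618))"
```

```text
time_s: 25.18
position: [0.4503, -0.0224, 0.0429]
eef_rot: [-0.085, 0.996, -0.0, -0.001]
ft_force: [0.4, 0.7, -0.6]
grip_width: 0.0924
grasp_force: 0.0
time_s: 25.85
position: [0.4508, -0.0226, 0.044]
eef_rot: [-0.086, 0.996, -0.001, 0.001]
ft_force: [0.1, -1.2, 9.2]
grip_width: 0.0674
grasp_force: 40.0
time_s: 26.35
position: [0.4524, -0.0215, 0.2084]
eef_rot: [-0.086, 0.996, -0.001, 0.003]
ft_force: [1.3, -0.1, -1.2]
grip_width: 0.0674
grasp_force: 40.0
[-0.0494, -0.1694, 0.0041, 0.0009, 0.007, 0.8633] rows>=6.9
[-0.1423, -0.0527, 0.0, 0.0, 0.0, 0.832] rows>=6.7
[0.0, 0.0, 0.062, 0.0, 0.0, 0.0] rows>=1.5
```

```bash
python3 jog.py '[[-0.007,-0.024,0,0,0,0.12],[-0.014,-0.05,0,0,0,0.24],[-0.021,-0.075,0,0,0,0.36],[-0.028,-0.1,0,0,0,0.48],[-0.035,-0.13,0.002,0,0,0.6],[-0.049,-0.16,0.004,0,0.007,0.72],[-0.049,-0.169,0.004,0,0.007,0.84],[-0.049,-0.169,0.004,0,0.007,0.863]]'
python3 jog.py '[[-0.02,-0.007,0,0,0,0.12],[-0.04,-0.014,0,0,0,0.24],[-0.06,-0.021,0,0,0,0.36],[-0.08,-0.03,0,0,0,0.48],[-0.11,-0.04,0,0,0,0.6],[-0.142,-0.053,0,0,0,0.72],[-0.142,-0.053,0,0,0,0.832],[-0.142,-0.053,0,0,0,0.832]]'
python3 jog.py '[[0,0,0,0,0,0],[0,0,0,0,0,0],[0,0,0,0,0,0]]'
python3 -c "
from h import *
plan((.6055,-.3113,.145,1.618))"
```

```text
time_s: 27.02
position: [0.5277, -0.1831, 0.1984]
eef_rot: [0.343, 0.939, -0.001, -0.004]
ft_force: [-0.5, 0.1, -1.2]
grip_width: 0.0674
grasp_force: 40.0
time_s: 27.68
position: [0.6031, -0.3116, 0.1978]
eef_rot: [0.691, 0.723, -0.002, -0.003]
ft_force: [0.5, 0.9, -1.0]
grip_width: 0.0675
grasp_force: 40.0
time_s: 27.93
position: [0.603, -0.3099, 0.1987]
eef_rot: [0.688, 0.726, -0.002, -0.003]
ft_force: [0.2, -0.7, -1.4]
grip_width: 0.0676
grasp_force: 40.0
[-0.0016, 0.0028, 0.0537, -0.0069, -0.0024, 0.0059] rows>=1.3
```

```bash
python3 jog.py '[[0,0,0.02,0,0,0],[-0.002,0.003,0.035,-0.007,-0.002,0.006],[-0.002,0.003,0.048,-0.007,-0.002,0.006],[-0.002,0.003,0.054,-0.007,-0.002,0.006],[-0.002,0.003,0.054,-0.007,-0.002,0.006],[-0.002,0.003,0.054,-0.007,-0.002,0.006]]'
cat > chk.py <<'E'
from h import *
f=cam('top');g=cam('side')
o=cv2.imread('pics/top0.png')
def lug(c):
    w=np.clip(cv2.cvtColor(c,6)[158:178,385:394].astype(float)-60,0,None); y,x=np.mgrid[158:178,385:394]; return (w*x).sum()/w.sum(),(w*y).sum()/w.sum(),w.sum()
print('lug',lug(o),lug(f['color']))
E
python3 chk.py; python3 -c "
from h import *
plan((.6055,-.3113,.13,1.618))"
```

```text
time_s: 28.43
position: [0.606, -0.313, 0.1446]
eef_rot: [0.692, 0.722, 0.0, -0.0]
ft_force: [0.1, -0.8, -1.3]
grip_width: 0.0675
grasp_force: 40.0
lug (np.float64(391.69344608879493), np.float64(167.8612579281184), np.float64(3784.0)) (np.float64(391.6922694506587), np.float64(167.88888888888889), np.float64(4023.0))
[0.002, -0.001, 0.0154, 0.0015, 0.0006, -0.0046] rows>=0.4
```

Base tray hasn't moved. I'll lower to just inside the rim and watch the force.

```bash
python3 jog.py '[[0.002,-0.001,0,0,0,-0.004],[0.002,-0.001,0.004,0.001,0,-0.004],[0.002,-0.001,0.008,0.001,0,-0.004],[0.002,-0.001,0.012,0.001,0,-0.004],[0.002,-0.001,0.015,0.001,0,-0.004],[0.002,-0.001,0.015,0.001,0,-0.004]]'
python3 jog.py '[[0,0,0.002,0,0,0],[0,0,0.004,0,0,0],[0,0,0.006,0,0,0],[0,0,0.006,0,0,0]]'
```

```text
time_s: 29.03
position: [0.6045, -0.3113, 0.1286]
eef_rot: [0.691, 0.723, -0.001, -0.001]
ft_force: [-0.1, 0.1, -1.0]
grip_width: 0.0672
grasp_force: 40.0
time_s: 29.37
position: [0.6051, -0.3114, 0.1241]
eef_rot: [0.691, 0.723, -0.0, 0.0]
ft_force: [-0.3, 0.5, 2.8]
grip_width: 0.0677
grasp_force: 40.0
```

Seated at +38.5 mm. Releasing, then on to tray 2.

```bash
python3 jog.py '[[0,0,0,0,0,0],[0,0,0,0,0,0],[0,0,0,0,0,0],[0,0,0,0,0,0],[0,0,0,0,0,0]]' 0.093
python3 jog.py '[[0,0,-0.02,0,0,0],[0,0,-0.05,0,0,0],[0,0,-0.07,0,0,0],[0,0,-0.07,0,0,0]]'
python3 -c "
from h import *
plan((.54,-.13,.195,2.45),(.451,.145,.16,3.323))"
```

```text
time_s: 29.78
position: [0.605, -0.3114, 0.1235]
eef_rot: [0.691, 0.723, -0.0, -0.0]
ft_force: [-0.1, 0.3, -0.3]
grip_width: 0.0921
grasp_force: 0.0
time_s: 30.12
position: [0.6071, -0.3118, 0.198]
eef_rot: [0.691, 0.723, 0.001, 0.003]
ft_force: [0.4, -0.1, -0.3]
grip_width: 0.0929
grasp_force: 0.0
[0.1847, -0.0587, 0.0022, 0.0036, 0.0049, -0.8333] rows>=6.7
[0.2439, 0.1551, 0.035, 0.0, 0.0, -0.873] rows>=7.0
```

```bash
python3 jog.py '[[0.03,-0.01,0,0,0,-0.12],[0.06,-0.02,0,0,0,-0.24],[0.09,-0.03,0,0,0,-0.36],[0.12,-0.04,0,0,0,-0.48],[0.15,-0.05,0,0,0,-0.6],[0.185,-0.059,0.002,0.004,0.005,-0.72],[0.185,-0.059,0.002,0.004,0.005,-0.833],[0.185,-0.059,0.002,0.004,0.005,-0.833]]'
python3 jog.py '[[0.03,0.02,0,0,0,-0.12],[0.06,0.04,0,0,0,-0.24],[0.09,0.06,0,0,0,-0.36],[0.12,0.08,0.01,0,0,-0.48],[0.155,0.1,0.02,0,0,-0.6],[0.19,0.12,0.03,0,0,-0.72],[0.225,0.14,0.035,0,0,-0.84],[0.244,0.155,0.035,0,0,-0.873]]'
python3 jog.py '[[0,0,0,0,0,0],[0,0,0,0,0,0],[0,0,0,0,0,0]]'
python3 -c "
from h import *
plan((.4507,.1447,.043,3.3246))"
```

```text
time_s: 30.78
position: [0.537, -0.1275, 0.1913]
eef_rot: [0.335, 0.942, 0.0, -0.004]
ft_force: [1.1, -0.2, 0.1]
grip_width: 0.093
grasp_force: 0.0
time_s: 31.45
position: [0.4467, 0.1481, 0.1567]
eef_rot: [-0.092, 0.996, 0.002, -0.004]
ft_force: [0.3, -0.0, -0.5]
grip_width: 0.0932
grasp_force: 0.0
time_s: 31.7
position: [0.4489, 0.1446, 0.1574]
eef_rot: [-0.088, 0.996, 0.001, -0.003]
ft_force: [0.0, -0.4, 0.7]
grip_width: 0.0932
grasp_force: 0.0
[-0.0025, -0.0005, 0.1144, 0.0026, -0.0062, -0.0062] rows>=2.7
```

```bash
python3 jog.py '[[0,0,0.03,0,0,0],[-0.002,0,0.06,0.003,-0.006,-0.006],[-0.002,0,0.09,0.003,-0.006,-0.006],[-0.002,0,0.114,0.003,-0.006,-0.006],[-0.002,0,0.114,0.003,-0.006,-0.006],[-0.002,0,0.114,0.003,-0.006,-0.006]]'
python3 jog.py '[[0,0,0,0,0,0],[0,0,0,0,0,0],[0,0,0,0,0,0],[0,0,0,0,0,0],[0,0,0,0,0,0],[0,0,0,0,0,0],[0,0,0,0,0,0],[0,0,0,0,0,0]]' 0 40
python3 jog.py '[[0,0,-0.02,0,0,0],[0,0,-0.05,0,0,0],[0,0,-0.09,0,0,0],[0,0,-0.125,0,0,0],[0,0,-0.16,0,0,0],[0,0,-0.2,0,0,0],[0,0,-0.2,0,0,0]]'
python3 -c "
from h import *
plan((.54,-.08,.245,2.45),(.606,-.3113,.245,1.618))"
```

```text
time_s: 32.2
position: [0.4495, 0.145, 0.0432]
eef_rot: [-0.092, 0.996, -0.001, -0.001]
ft_force: [0.6, 0.1, 0.1]
grip_width: 0.0931
grasp_force: 0.0
time_s: 32.87
position: [0.4502, 0.1468, 0.0447]
eef_rot: [-0.093, 0.996, 0.0, 0.001]
ft_force: [-0.1, -1.6, 9.0]
grip_width: 0.0678
grasp_force: 40.0
time_s: 33.45
position: [0.4512, 0.148, 0.2498]
eef_rot: [-0.093, 0.996, 0.001, 0.004]
ft_force: [0.8, 1.4, -2.2]
grip_width: 0.0673
grasp_force: 40.0
[-0.0447, -0.2406, 0.0049, 0.0045, 0.0072, 0.8787] rows>=7.0
[-0.1984, -0.1361, 0.0, 0.0, 0.0, 0.832] rows>=6.7
```

```bash
python3 jog.py '[[-0.006,-0.03,0,0,0,0.12],[-0.012,-0.065,0,0,0,0.24],[-0.018,-0.1,0,0,0,0.36],[-0.024,-0.135,0,0,0,0.48],[-0.03,-0.17,0.002,0,0,0.6],[-0.038,-0.2,0.004,0,0.007,0.72],[-0.045,-0.23,0.005,0.004,0.007,0.84],[-0.045,-0.241,0.005,0.004,0.007,0.879]]'
python3 jog.py '[[-0.028,-0.02,0,0,0,0.12],[-0.056,-0.04,0,0,0,0.24],[-0.084,-0.06,0,0,0,0.36],[-0.112,-0.08,0,0,0,0.48],[-0.14,-0.1,0,0,0,0.6],[-0.17,-0.12,0,0,0,0.72],[-0.198,-0.136,0,0,0,0.832],[-0.198,-0.136,0,0,0,0.832]]'
python3 jog.py '[[0,0,0,0,0,0],[0,0,0,0,0,0],[0,0,0,0,0,0]]'
python3 chk.py; python3 -c "
from h import *
plan((.6055,-.3113,.185,1.618))"
```

```text
time_s: 34.12
position: [0.5396, -0.0867, 0.2381]
eef_rot: [0.344, 0.939, -0.003, -0.003]
ft_force: [0.2, 0.4, -1.7]
grip_width: 0.0673
grasp_force: 40.0
time_s: 34.78
position: [0.6043, -0.3201, 0.2377]
eef_rot: [0.695, 0.719, -0.004, -0.001]
ft_force: [-0.6, -0.2, -2.0]
grip_width: 0.0673
grasp_force: 40.0
time_s: 35.03
position: [0.6041, -0.3111, 0.2385]
eef_rot: [0.689, 0.725, -0.003, -0.003]
ft_force: [-0.2, 0.3, -1.7]
grip_width: 0.0679
grasp_force: 40.0
lug (np.float64(391.69344608879493), np.float64(167.8612579281184), np.float64(3784.0)) (np.float64(391.6245392311743), np.float64(167.8357030015798), np.float64(3798.0))
[0.0002, 0.0017, 0.0538, -0.0074, 0.0008, 0.0024] rows>=1.3
```

```bash
python3 jog.py '[[0,0,0.02,0,0,0],[0,0.0015,0.035,-0.007,0.001,0.002],[0,0.0015,0.048,-0.007,0.001,0.002],[0,0.0015,0.054,-0.007,0.001,0.002],[0,0.0015,0.054,-0.007,0.001,0.002],[0,0.0015,0.054,-0.007,0.001,0.002]]'
python3 -c "
from h import *
plan((.6053,-.3113,.169,1.618))"
```

```text
time_s: 35.63
position: [0.6056, -0.3128, 0.1847]
eef_rot: [0.691, 0.723, -0.0, -0.0]
ft_force: [0.4, 0.4, -1.0]
grip_width: 0.0677
grasp_force: 40.0
[0.0015, -0.0002, 0.0157, -0.0005, 0.0001, -0.0015] rows>=0.4
```

```bash
python3 jog.py '[[0.001,0,0,0,0,0],[0.001,0,0.004,0,0,-0.001],[0.0015,0,0.008,0,0,-0.001],[0.0015,0,0.012,0,0,-0.001],[0.0015,0,0.015,0,0,-0.001],[0.0015,0,0.015,0,0,-0.001]]'
python3 jog.py '[[0,0,0.002,0,0,0],[0,0,0.004,0,0,0],[0,0,0.006,0,0,0],[0,0,0.006,0,0,0]]'
```

```text
time_s: 36.13
position: [0.6049, -0.3115, 0.1687]
eef_rot: [0.691, 0.723, -0.0, -0.001]
ft_force: [-0.7, 0.2, -1.1]
grip_width: 0.0674
grasp_force: 40.0
time_s: 36.47
position: [0.6052, -0.3116, 0.1631]
eef_rot: [0.691, 0.723, -0.0, -0.0]
ft_force: [-0.0, -0.0, -1.5]
grip_width: 0.0675
grasp_force: 40.0
```

```bash
python3 jog.py '[[0,0,0.0008,0,0,0],[0,0,0.0015,0,0,0],[0,0,0.0015,0,0,0]]'
```

```text
time_s: 36.72
position: [0.6055, -0.3116, 0.1627]
eef_rot: [0.691, 0.723, -0.0, 0.0]
ft_force: [-1.0, 0.2, 3.5]
grip_width: 0.0675
grasp_force: 40.0
```

```bash
python3 jog.py '[[0,0,0,0,0,0],[0,0,0,0,0,0],[0,0,0,0,0,0],[0,0,0,0,0,0],[0,0,0,0,0,0]]' 0.093
python3 jog.py '[[0,0,-0.02,0,0,0],[0,0,-0.05,0,0,0],[0,0,-0.07,0,0,0],[0,0,-0.07,0,0,0]]'
python3 -c "
from h import *
plan((.56,-.05,.23,2.4),(.444,.2,.2,3.045),(.444,.303,.16,3.045))"
```

```text
time_s: 37.13
position: [0.6054, -0.3117, 0.162]
eef_rot: [0.691, 0.723, -0.0, -0.0]
ft_force: [0.0, 0.6, -0.8]
grip_width: 0.0924
grasp_force: 0.0
time_s: 37.47
position: [0.6074, -0.312, 0.2365]
eef_rot: [0.691, 0.723, 0.001, 0.003]
ft_force: [0.8, -0.4, 0.8]
grip_width: 0.0931
grasp_force: 0.0
[0.2639, -0.0354, 0.0056, 0.004, 0.0049, -0.7833] rows>=6.4
[0.2544, 0.106, 0.03, 0.0, 0.0, -0.645] rows>=6.6
[0.0099, 0.1025, 0.04, 0.0, 0.0, 0.0] rows>=2.6
```

```bash
python3 jog.py '[[0.035,-0.005,0,0,0,-0.12],[0.075,-0.01,0,0,0,-0.24],[0.115,-0.015,0,0,0,-0.36],[0.155,-0.02,0,0,0,-0.48],[0.195,-0.025,0,0,0,-0.6],[0.23,-0.03,0.003,0,0,-0.72],[0.264,-0.035,0.005,0.004,0.005,-0.783],[0.264,-0.035,0.005,0.004,0.005,-0.783]]'
python3 jog.py '[[0.035,0.015,0,0,0,-0.1],[0.07,0.03,0,0,0,-0.2],[0.105,0.045,0.01,0,0,-0.3],[0.14,0.06,0.02,0,0,-0.4],[0.175,0.075,0.03,0,0,-0.5],[0.21,0.09,0.03,0,0,-0.6],[0.24,0.1,0.03,0,0,-0.645],[0.254,0.106,0.03,0,0,-0.645]]'
python3 jog.py '[[0.003,0.03,0.01,0,0,0],[0.006,0.06,0.02,0,0,0],[0.01,0.09,0.03,0,0,0],[0.01,0.102,0.04,0,0,0],[0.01,0.102,0.04,0,0,0],[0.01,0.102,0.04,0,0,0]]'
python3 -c "
from h import *
plan((.444,.303,.043,3.045))
f=cam('top')
cv2.imwrite('pics/k4.png',cv2.resize(f['color'][135:245,225:445],None,fx=3.6,fy=3.6,interpolation=2))"
```

```text
time_s: 38.13
position: [0.5568, -0.0423, 0.227]
eef_rot: [0.357, 0.934, 0.002, -0.004]
ft_force: [-0.1, 0.2, -0.1]
grip_width: 0.093
grasp_force: 0.0
time_s: 38.8
position: [0.4402, 0.2038, 0.1981]
eef_rot: [0.045, 0.999, 0.002, -0.004]
ft_force: [0.1, 0.5, -0.4]
grip_width: 0.0929
grasp_force: 0.0
time_s: 39.3
position: [0.4415, 0.3029, 0.1577]
eef_rot: [0.048, 0.999, 0.001, -0.004]
ft_force: [0.5, 0.0, 0.1]
grip_width: 0.0934
grasp_force: 0.0
[-0.0033, 0.0002, 0.1147, 0.0008, -0.0077, 0.0011] rows>=2.8
```

View pics/k4.png

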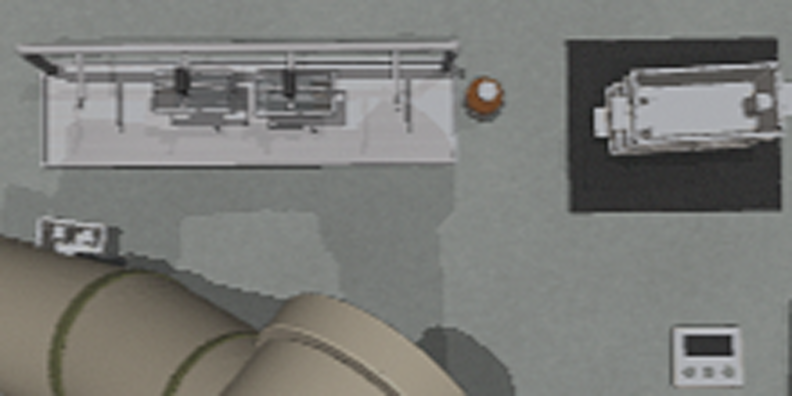

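The three-high stack looks aligned, with the top lug to the right at (785,98). The arm is over the last tray.

```bash
python3 jog.py '[[0,0,0.03,0,0,0],[-0.003,0,0.06,0,-0.008,0.001],[-0.003,0,0.09,0,-0.008,0.001],[-0.003,0,0.114,0,-0.008,0.001],[-0.003,0,0.114,0,-0.008,0.001],[-0.003,0,0.114,0,-0.008,0.001]]'
python3 jog.py '[[0,0,0,0,0,0],[0,0,0,0,0,0],[0,0,0,0,0,0],[0,0,0,0,0,0],[0,0,0,0,0,0],[0,0,0,0,0,0],[0,0,0,0,0,0],[0,0,0,0,0,0]]' 0 40
python3 jog.py '[[0,0,-0.03,0,0,0],[0,0,-0.06,0,0,0],[0,0,-0.1,0,0,0],[0,0,-0.14,0,0,0],[0,0,-0.18,0,0,0],[0,0,-0.22,0,0,0],[0,0,-0.24,0,0,0],[0,0,-0.24,0,0,0]]'
python3 -c "
from h import *
plan((.55,.05,.282,2.4),(.58,-.2,.282,1.8),(.606,-.3113,.282,1.618))"
```

```text
time_s: 39.85
position: [0.4443, 0.3016, 0.0445]
eef_rot: [0.049, 0.999, 0.0, 0.0]
ft_force: [0.4, 0.7, 0.7]
grip_width: 0.0933
grasp_force: 0.0
time_s: 40.52
position: [0.4451, 0.3036, 0.0457]
eef_rot: [0.049, 0.999, 0.002, 0.002]
ft_force: [0.3, -0.4, 8.9]
grip_width: 0.0674
grasp_force: 39.8
time_s: 41.18
position: [0.4448, 0.3039, 0.2893]
eef_rot: [0.049, 0.999, 0.003, 0.004]
ft_force: [0.8, 0.6, -1.9]
grip_width: 0.068
grasp_force: 39.8
[-0.1295, -0.2424, 0.0068, 0.0081, 0.0054, 0.6434] rows>=6.6
[-0.191, -0.1641, 0.0, 0.0, 0.0, 0.6] rows>=6.0
[-0.1143, 0.0, 0.0, 0.0, 0.0, 0.182] rows>=2.7
```

```bash
python3 jog.py '[[-0.018,-0.033,0,0,0,0.1],[-0.036,-0.066,0,0,0,0.2],[-0.054,-0.1,0,0,0,0.3],[-0.072,-0.135,0,0,0,0.4],[-0.09,-0.17,0.003,0,0,0.5],[-0.11,-0.205,0.006,0.004,0.003,0.6],[-0.129,-0.235,0.006,0.008,0.005,0.643],[-0.129,-0.242,0.006,0.008,0.005,0.643]]'
python3 jog.py '[[-0.028,-0.024,0,0,0,0.1],[-0.056,-0.048,0,0,0,0.2],[-0.084,-0.072,0,0,0,0.3],[-0.112,-0.096,0,0,0,0.4],[-0.14,-0.12,0,0,0,0.5],[-0.168,-0.144,0,0,0,0.6],[-0.191,-0.164,0,0,0,0.6],[-0.191,-0.164,0,0,0,0.6]]'
python3 jog.py '[[-0.03,0,0,0,0,0.08],[-0.06,0,0,0,0,0.18],[-0.09,0,0,0,0,0.182],[-0.108,0,0,0,0,0.182],[-0.114,0,0,0,0,0.182],[-0.114,0,0,0,0,0.182],[-0.114,0,0,0,0,0.182]]'
python3 chk.py; python3 -c "
from h import *
plan((.6053,-.3115,.223,1.618))"
```

```text
time_s: 41.85
position: [0.5506, 0.0422, 0.2765]
eef_rot: [0.367, 0.93, -0.004, -0.002]
ft_force: [-0.9, 0.5, -2.1]
grip_width: 0.0675
grasp_force: 39.8
time_s: 42.52
position: [0.5778, -0.2085, 0.2773]
eef_rot: [0.625, 0.781, -0.005, -0.001]
ft_force: [0.6, -2.4, -1.7]
grip_width: 0.0677
grasp_force: 39.8
time_s: 43.1
position: [0.6046, -0.3102, 0.2784]
eef_rot: [0.689, 0.724, -0.003, -0.002]
ft_force: [0.8, 0.3, -1.4]
grip_width: 0.0679
grasp_force: 39.8
lug (np.float64(391.69344608879493), np.float64(167.8612579281184), np.float64(3784.0)) (np.float64(391.6244367877021), np.float64(167.83169891333156), np.float64(3773.0))
[-0.0018, 0.0006, 0.0561, -0.0062, 0.0022, 0.0032] rows>=1.3
```

```bash
python3 jog.py '[[0,0,0.02,0,0,0],[-0.002,0.0005,0.035,-0.006,0.002,0.003],[-0.003,0.0005,0.048,-0.006,0.002,0.003],[-0.003,0.0005,0.056,-0.006,0.002,0.003],[-0.003,0.0005,0.056,-0.006,0.002,0.003],[-0.003,0.0005,0.056,-0.006,0.002,0.003]]'
python3 -c "
from h import *
plan((.6053,-.3123,.208,1.618))"
```

```text
time_s: 43.7
position: [0.6054, -0.3144, 0.2233]
eef_rot: [0.691, 0.723, -0.0, 0.0]
ft_force: [0.7, -0.3, -0.9]
grip_width: 0.0674
grasp_force: 39.8
[0.0021, -0.0, 0.0152, -0.0002, 0.0008, -0.0014] rows>=0.4
```

```bash
python3 jog.py '[[0.002,0,0,0,0,0],[0.002,0,0.004,0,0.001,-0.001],[0.002,0,0.008,0,0.001,-0.001],[0.002,0,0.012,0,0.001,-0.001],[0.002,0,0.015,0,0.001,-0.001],[0.002,0,0.015,0,0.001,-0.001]]'
python3 jog.py '[[0,0,0.002,0,0,0],[0,0,0.004,0,0,0],[0,0,0.006,0,0,0],[0,0,0.006,0,0,0],[0,0,0.006,0,0,0]]'
```

```text
time_s: 44.2
position: [0.6048, -0.313, 0.2074]
eef_rot: [0.691, 0.723, -0.0, -0.0]
ft_force: [0.0, 0.1, -1.7]
grip_width: 0.0675
grasp_force: 39.8
time_s: 44.62
position: [0.6052, -0.313, 0.2022]
eef_rot: [0.691, 0.723, -0.0, 0.0]
ft_force: [-0.3, 0.8, -2.1]
grip_width: 0.0678
grasp_force: 39.8
```

```bash
python3 jog.py '[[0,0,0.0008,0,0,0],[0,0,0.0015,0,0,0],[0,0,0.0015,0,0,0]]'
```

```text
time_s: 44.87
position: [0.6056, -0.313, 0.2017]
eef_rot: [0.691, 0.723, 0.0, 0.001]
ft_force: [-2.6, 0.0, 4.6]
grip_width: 0.0677
grasp_force: 39.8
```

Seated. I'll release, clear the area, wait a moment for a possible knock, and take the final look.

```bash
python3 jog.py '[[0,0,0,0,0,0],[0,0,0,0,0,0],[0,0,0,0,0,0],[0,0,0,0,0,0],[0,0,0,0,0,0]]' 0.093
python3 jog.py '[[0,0,-0.02,0,0,0],[0,0,-0.05,0,0,0],[0,0,-0.08,0,0,0],[0,0,-0.08,0,0,0]]'
python3 jog.py '[[0.03,0.03,0,0,0,0],[0.06,0.06,0,0,0,0],[0.1,0.09,0,0,0,0],[0.14,0.12,0,0,0,0],[0.17,0.14,0,0,0,0],[0.2,0.16,0,0,0,0],[0.2,0.16,0,0,0,0],[0.2,0.16,0,0,0,0]]'
python3 jog.py '[[0,0,0,0,0,0],[0,0,0,0,0,0],[0,0,0,0,0,0],[0,0,0,0,0,0],[0,0,0,0,0,0],[0,0,0,0,0,0],[0,0,0,0,0,0],[0,0,0,0,0,0]]'
python3 chk.py; python3 -c "
from h import *
a=cv2.resize(cam('top')['color'][140:190,375:445],None,fx=5.7,fy=5.7,interpolation=2)
b=cv2.resize(cam('side')['color'][100:205,250:410],None,fx=5,fy=5,interpolation=2)
c=np.zeros((600,800,3),'uint8');c[:525]=b[:525];c[315:600,:399]=a
cv2.imwrite('pics/end.png',c)"
```

```text
time_s: 45.28
position: [0.6052, -0.313, 0.2006]
eef_rot: [0.691, 0.723, -0.0, 0.0]
ft_force: [-0.1, 0.3, 0.0]
grip_width: 0.0919
grasp_force: 0.0
time_s: 45.62
position: [0.6076, -0.3134, 0.2867]
eef_rot: [0.691, 0.723, 0.001, 0.004]
ft_force: [1.1, 0.2, 0.6]
grip_width: 0.0932
grasp_force: 0.0
time_s: 46.28
position: [0.757, -0.1004, 0.2801]
eef_rot: [0.688, 0.725, 0.001, -0.001]
ft_force: [0.5, -0.4, -0.0]
grip_width: 0.0926
grasp_force: 0.0
time_s: 46.95
position: [0.7558, -0.1061, 0.2808]
eef_rot: [0.691, 0.723, 0.0, 0.0]
ft_force: [-0.3, 0.8, -0.0]
grip_width: 0.0928
grasp_force: 0.0
lug (np.float64(391.69344608879493), np.float64(167.8612579281184), np.float64(3784.0)) (np.float64(389.61725122349105), np.float64(165.5144779771615), np.float64(4904.0))
```

View pics/end.png

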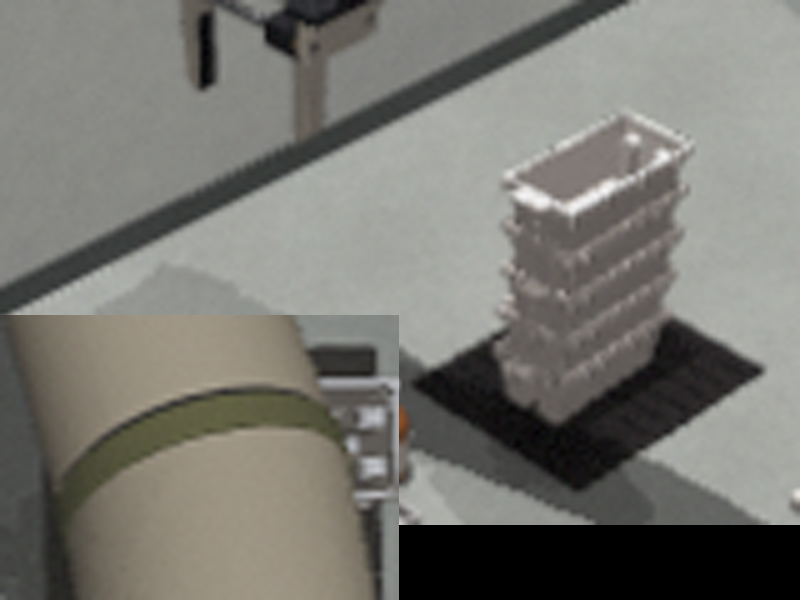

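The five trays are stacked evenly on the mat, with the top tray's lug at the left (525,195). The arm is clear of everything and the racks were hanging when last seen, so I'll hand in.

```bash
python3 -c "
from plant import r
print(r.hand_in())"
```

```text
the job is handed in; nothing more can be done
None
```

I handed the job in with both racks that were present hanging on hook1 and hook2 and all four trays stacked on the base tray in alternating half turns; no verdict came back, and I saw no bystander moved.

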